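# Pack the measuring and cutting kit and bolt its sprung gate

## Task

The kit tray on the bench has a sprung hold-down gate that is bolted shut. Draw its red bolt and let the gate up, press every tool that lies about the bench (side cutters, flat pliers, feeler gauge, caliper: as many as are there) fully down and flat into its own cutout, then pull the gate down against its springs and hold it there while you shoot the bolt fully home under the keeper, so that the gate stays shut. Leave the phone and the small dark box where they are.

Things in the scene. Friction and masses are not known exactly. Their poses are not given: they have to be found in the camera images.
- kit: fixed kit tray, 156 x 308 mm, 17 high: orange base, black rigid insert (top 16 mm above the bench) with four shaped cutouts, from +y to -y for side cutters, flat pliers, feeler gauge, caliper; each 2.5 mm larger all round than its tool, over 22 mm from the next. Origin: middle of the underside; +x points away from the robot, to the gate's hinge
- gate (a joint): angle of the aluminium hold-down gate, hinged at the tray's far side: 0 rad = flat over the tray, grows as it rises, stops at -0.02 and 1.5 (standing). Springs push it open: 4 N at the bolt when shut, 2.5 N when up. Bolted it rests at 0.02. 10 mm bars: arms at tray y = +-143 mm, cross bars 60 and 112 mm from the hinge; a rubber strip comes 3 mm above home tools, a tool not home blocks it
- gate_hinge (a point): middle of the gate's hinge axis, 40 mm above the bench and 85 mm from the tray's origin along +x, fixed to the tray with its axes; the hinge axis runs along y
- bolt (a joint): slide bolt on the gate's free edge: 0 m = fully drawn (to tray +y), 0.025 = fully shot (to -y). Stays where left (friction 1.5 N). Shot, it lies under the lip of the keeper, a fixed steel post 70 mm high at the tray's right front, and holds the gate; drawn below 0.008 it passes the lip. It can be shot only while the gate is held below 0.02; left shot on a raised gate it strikes the lip's top
- bolt_grip (a point): middle of the bolt's red grip, a sleeve along tray y that spins freely, 16 mm thick, 52 mm long between 19 mm flanges; at tray y = -43 mm less the bolt travel, 160 mm from the hinge axis and 14 mm above the gate's plane (54 mm above the bench when shut). Free space 38 mm to the nearest bar. Pinch it from above, fingers closing along tray x; pulling it along an arc swings the gate
- side_cutters: side cutters with red handles, 55 x 94 x 12 mm, 0.09 kg, lying flat. Origin: middle of the underside; the steel jaws (18 mm wide) point to -y, the handles to +y; the handles are about 51 mm wide overall and nearly parallel at y = +20 to +45 mm (grip there). It goes home with its +y axis along the tray's -x axis (yaw = tray yaw + 90 deg). May be absent
- flat_pliers: flat pliers with blue handles, 55 x 105 x 12 mm, 0.09 kg, lying flat. Origin: middle of the underside; the steel jaws (18 mm wide) point to -y, the handles to +y; the handles are about 51 mm wide overall and nearly parallel at y = +20 to +50 mm (grip there). It goes home with its +y axis along the tray's -x axis (yaw = tray yaw + 90 deg). May be absent
- feeler_gauge: closed feeler gauge: steel bar with a blue stripe and brass rivets, 28 (x) x 104 (y) x 13 mm, 0.11 kg. Origin: middle of the underside. It goes home with its y axis along the tray's x axis, either way round. May be absent
- caliper: caliper, 114 mm long (y): grey body with green display 36 wide (x -18 to +18), 13 high, from y = -35 to +20 mm (grip there); steel beam 16 wide, 8 high, full length; jaws at the -y end, y = -57 to -35, from x = -30 to +18, 8 high. 0.13 kg. Origin: middle of the beam's underside. It goes home with its +y axis along the tray's -x axis (yaw = tray yaw + 90 deg). May be absent
- home_side_cutters (a point): where the origin of the side cutters must lie when home, on the cutout's floor 8 mm above the bench, 8 mm below the insert's top; axes as the tray's. Two sprung orange nubs in the cutout's long walls hold a tool that is merely laid in 3 to 6 mm too high (pliers and cutters: by the handle end); a press of 5 to 12 N down on the handles drives it home
- home_flat_pliers (a point): where the origin of the flat pliers must lie when home, on the cutout's floor 8 mm above the bench, 8 mm below the insert's top; axes as the tray's. Two sprung orange nubs in the cutout's long walls hold a tool that is merely laid in 3 to 6 mm too high (pliers and cutters: by the handle end); a press of 5 to 12 N down on the handles drives it home
- home_feeler_gauge (a point): where the origin of the feeler gauge must lie when home, on the cutout's floor 8 mm above the bench, 8 mm below the insert's top; axes as the tray's. Two sprung orange nubs in the cutout's long walls hold a tool that is merely laid in 3 to 6 mm too high (pliers and cutters: by the handle end); a press of 5 to 12 N down on the body drives it home
- home_caliper (a point): where the origin of the caliper must lie when home, on the cutout's floor 8 mm above the bench, 8 mm below the insert's top; axes as the tray's. Two sprung orange nubs in the cutout's long walls hold a tool that is merely laid in 3 to 6 mm too high (pliers and cutters: by the handle end); a press of 5 to 12 N down on the body drives it home
- phone: black phone, 69 x 142 x 9 mm, bystander; origin: middle of the underside
- small_box_dark: small dark box, 40 x 75 x 32 mm, bystander; origin: middle of the underside
Not all that is in view belongs to the job. What is shaped like the feeler_gauge but pink is not meant.

How it is judged:
By the outcome, as a careful person would: the job done as asked, in the order asked, and still so for the second after the job is handed in, with the robot touching nothing.
Of side_cutters, flat_pliers, feeler_gauge, caliper only 2 to 4 are there at a start; the rules pass over those that are not, and their reading is None.
At some moment in a run one of side_cutters, flat_pliers, feeler_gauge, caliper may be knocked a few centimetres aside while the robot is not near it.
Once in a run the grip may slacken for a moment while it holds something.
It also fails if it takes over 210 s, if anything falls off the work surface, if the arm or the gripper's body presses on something with over 40 N, if the wrist force passes 120 N, or if a joint passes its speed limit or range.

## Robot

A 6-joint arm with a two-finger parallel gripper is mounted at the origin on a cart in front of the work surface, level with it; the furniture and walls round the work are solid. World frame = base frame: x ahead of the robot, y to its left, z up, the work surface at z = 0. Lengths are in mm, angles in degrees, forces in N, time in s.
With the tool pointing down it reaches from about 350 to 800 mm from the base axis. Payload 7.3 kg.
Tool frame: the origin (TCP) lies at the very end of the fingers, on their centre line; the grasp point (between the pads) lies 19 mm behind it (manip.grasp_offset is the distance from the TCP to the grasp point, in mm); z points along the fingers, y is the line along which they close (so a half turn about z gives the same grasp; the last joint's range is limited). The gripper opens to 85 mm and grips with 20 to 120 N. Pads are 22 mm wide; open, the fingers measure 114 mm over their backs; the gripper's body (76 mm by 85 mm) begins 54 mm behind the grasp point. The pads swing forward as they close: fully open they stand 13 mm farther back than shut.
Start: joints at [-76.375, 19.595, 87.324, -0, 73.075, -8.365], TCP at [196.608, -486.816, 231.322] pointing down, gripper open.
Joint ranges: [-145.02, 145.02], [-44.19, 115.74], [2.07, 154.8], [-57.11, 237.11], [16.16, 152.29], [-177.93, 177.93]. Speed limits (degrees/s): [147.25, 147.25, 180, 180, 180, 180].

## Interface

Orientations are given as a 3x3 rotation matrix whose columns are the frame's x, y, z axes.
In Python, from plant import manip gives the robot as it stands. The module is installed in compiled form; this text tells all that it offers.
- The arm moves only by the tool send_rows, never from a script. Its argument "targets" is a list of rows, each an object with "offset": the shift along the tool's x, y, z in m, a list of three; "angular": the turn, a rotation vector about the tool's x, y, z in degrees, a list of three; "claw": the opening in per cent of the stroke, from 0 (shut) to 100 (fully open). A call has 1 to 12 rows; each row shifts and turns the commanded pose from where the row before left it, along the tool's axes as they then stand; what a row does not reach is not made up. A row lasts 1/8 s, in which the tool goes at most 62.5 mm and 10.7 degrees, less where a joint would pass 70% of its speed; a pose out of reach is approached as far as the arm can. A call with a gripper value outside its range is refused whole. The fingers move at their own pace and stop on an object; "newtons" is the grip in N (left out, the last holds). Time passes only in rows, so rows that do not move let the fingers close. It gives the time, the measured TCP pose, the force, the opening and the grip force at its end, in the units of the state.
- manip.get_obs(): the state, without advancing time (a new reading comes with each control period).
- manip.grab_frame(name): name is "scene" or "side" or "wrist"; returns a dict with "frame" (384x512x3 uint8, blue, green, red), "depth" (384x512 float32, mm along the optical axis (not along the pixel's ray), 0 where there is no reading), "fx", "fy", "cx", "cy" (pixels), "pose" (4x4, takes a point from camera to world coordinates); the wrist camera has in their place "T_tool_cam" (4x4, takes a point from camera to tool coordinates, whose origin is the TCP and whose axes are the flange's). Camera axes: x right, y down, z forward; pixel columns grow to the right and rows downward; lengths in mm; the calibration is good to about 2 mm. A picture is of the moment at which its call begins: read the wrist's pose just before it.
- manip.finish_job(): hands the job in; it is judged then, once.
The state is a dict: "time_s": time; "qpos": joint angles; "joint_vel": joint speeds; "effort": joint torques, N m; "ee_pos": TCP position; "tool_rot": TCP orientation; "wrist_force": force on the tool from outside, world axes, zero at the start; "torque": the same for the moment, N m; "gripper_width": finger opening in mm; "gripper_force": force on a finger pad.
Only numpy, scipy, OpenCV 4.12 (cv2) and the standard library are available. Lean on these libraries where they do the work, as an engineer would, in place of code of your own. Each camera call takes 0.05 s, during which the arm holds its last target. There are 200 camera calls.

## Working session

There is one attempt and no reset: what is moved stays moved. The work goes in short steps, Python scripts to look and compute and a tool call to move; the robot and the scene stay as the last step left them, time stands still between calls to the robot, and variables do not carry over. Pictures are saved under pics/ and viewed, at most 14 in all, crops included, and the job is handed in when it is done.

Besides the shell and the picture viewer there is one more tool, called after ">>>" in YAML: its name, and indented under it one key for each argument. send_rows: Moves the arm, as the interface text tells. Its arguments: {"type":"object","properties":{"targets":{"type":"array"},"newtons":{"type":"number"}},"required":["targets"]}

```bash
mkdir -p pics
cat > h.py <<'E'
import numpy as np, cv2
from plant import manip
def grab(n):
    o=manip.get_obs(); f=manip.grab_frame(n)
    if 'pose' in f: P=np.array(f['pose'])
    else:
        T=np.eye(4);T[:3,:3]=np.array(o['tool_rot']);T[:3,3]=o['ee_pos'];P=T@np.array(f['T_tool_cam'])
    f['P']=P; return f
def cloud(f):
    d=f['depth'];v,u=np.mgrid[:384,:512]
    c=np.stack([(u-f['cx'])/f['fx']*d,(v-f['cy'])/f['fy']*d,d],-1)
    w=c@f['P'][:3,:3].T+f['P'][:3,3]; w[d==0]=np.nan; return w
def ray(f,u,v,z):
    r=f['P'][:3,:3]@np.array([(u-f['cx'])/f['fx'],(v-f['cy'])/f['fy'],1]);o=f['P'][:3,3]
    return o+r*(z-o[2])/r[2]
def proj(f,p):
    c=f['P'][:3,:3].T@(np.array(p)-f['P'][:3,3]);return c[:2]/c[2]*[f['fx'],f['fy']]+[f['cx'],f['cy']]
E
python3 - <<'E'
from h import *
import pickle
o=manip.get_obs();print(o)
for n in('scene','side','wrist'):
    f=grab(n);pickle.dump(f,open(n+'0.pkl','wb'))
    cv2.imwrite(f'pics/{n}0.png',cv2.resize(f['frame'],(800,600)) if n!='wrist' else f['frame'])
    print(n,f['P'].round(2).tolist(),f['fx'])
    if n=='wrist':print(f['T_tool_cam'])
E
```

```text
{'time_s': 0.0, 'qpos': array([-7.63737335e+01,  1.96373699e+01,  8.73775871e+01,  1.42123394e-03,
        7.30764568e+01, -8.36604937e+00]), 'joint_vel': array([ 0.02668875,  0.0092342 ,  0.01054381,  0.00548291, -0.01501759,
       -0.09465322]), 'effort': array([-1.35817150e-03, -4.33684516e+01, -2.46013266e+01, -3.09251109e-04,
        7.81012903e-03,  8.10485972e-06]), 'ee_pos': array([ 196.52534853, -486.38508757,  230.61534812]), 'tool_rot': array([[ 9.27236842e-01,  3.74475251e-01, -3.52810208e-04],
       [ 3.74475330e-01, -9.27235572e-01,  1.55615399e-03],
       [ 2.55602981e-04, -1.57504203e-03, -9.99998727e-01]]), 'wrist_force': array([-0.12376714, -0.36179443, -0.68041662]), 'torque': array([ 0.02909585, -0.00040043, -0.00458763]), 'gripper_force': 0.0, 'gripper_width': 85.66249940817791}
scene [[-0.46, -0.46, 0.76, -393.44], [-0.89, 0.22, -0.4, 444.5], [0.02, -0.86, -0.51, 688.53], [0.0, 0.0, 0.0, 1.0]] 370.99678334
side [[0.91, -0.18, 0.36, 184.58], [-0.4, -0.38, 0.83, -865.69], [-0.02, -0.91, -0.42, 475.03], [0.0, 0.0, 0.0, 1.0]] 377.9581368178228
wrist [[0.37, -0.89, -0.25, 259.19], [-0.93, -0.36, -0.1, -460.85], [-0.0, 0.27, -0.96, 371.54], [0.0, 0.0, 0.0, 1.0]] 317.2519074977871
[[-8.27342327e-04 -9.63957931e-01 -2.66053421e-01  6.77296513e+01]
 [ 9.99999558e-01 -6.78488658e-04 -6.51400899e-04 -4.60929692e-01]
 [ 4.47408835e-04 -2.66053842e-01  9.63958066e-01 -1.40839161e+02]
 [ 0.00000000e+00  0.00000000e+00  0.00000000e+00  1.00000000e+00]]
```

View pics/scene0.png

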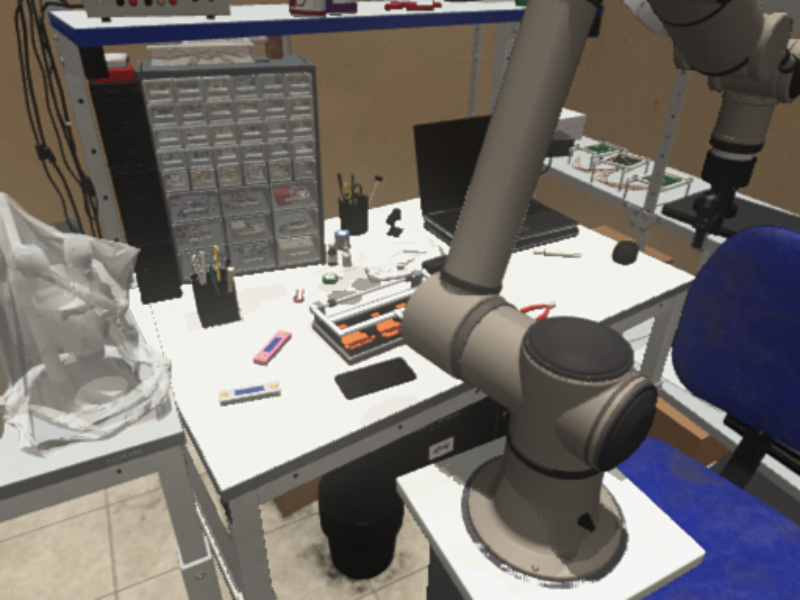

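View pics/side0.png

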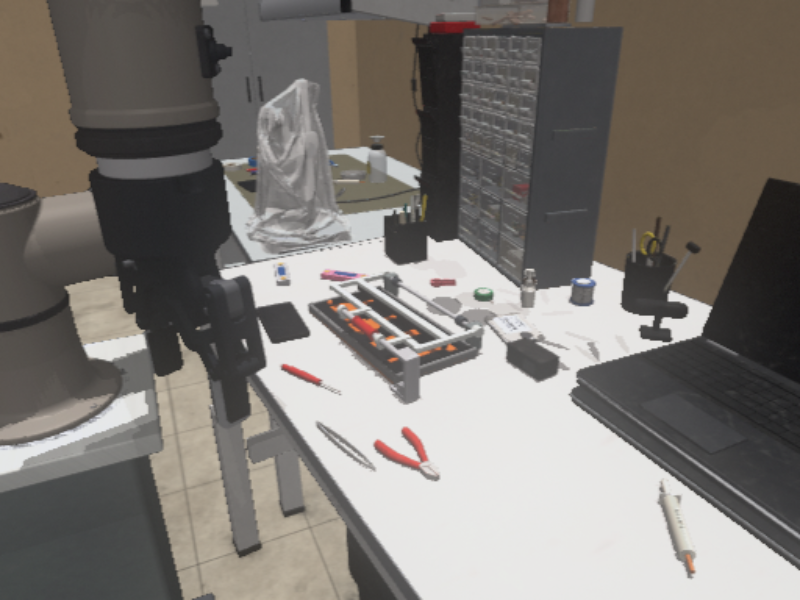

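Scene view: steel/blue-striped gauge at (250,392), pink decoy at (272,347), phone (375,377), kit (370,320). Side view: red cutters (410,455), red screwdriver (310,378), tweezers (345,445), dark box (532,357), keeper (405,372), red grip (360,325). No pliers or caliper seen yet, so I'll measure and check the close crops.

Run:
```python
from h import *
import pickle
S=pickle.load(open('side0.pkl','rb'));C=pickle.load(open('scene0.pkl','rb'))
for nm,f in(('side',S),('scene',C)):
    w=cloud(f);hsv=cv2.cvtColor(f['frame'],cv2.COLOR_BGR2HSV)
    h,s,v=cv2.split(hsv)
    for cn,m in(('red',((h<6)|(h>174))&(s>150)&(v>90)),('orange',(h>6)&(h<16)&(s>150)&(v>120)),('blue',(h>100)&(h<130)&(s>90)&(v>60)),('pink',(h>150)&(h<174)&(s>60))):
        n,l,st,ce=cv2.connectedComponentsWithStats(m.astype(np.uint8))
        for i in range(1,n):
            if st[i,4]<12: continue
            p=w[l==i]
            if np.isnan(p).all():continue
            q=np.nanmedian(p,0)
            if -20<q[2]<120 and 150<q[0]<1000: print(nm,cn,st[i].tolist(),q.round().tolist(),(np.nanmin(p,0)).round().tolist(),np.nanmax(p,0).round().tolist())
a=cv2.resize(S['frame'][150:384,140:470],(800,567),interpolation=cv2.INTER_CUBIC);cv2.imwrite('pics/a.png',a)
b=cv2.resize(C['frame'][130:280,80:380],(800,400),interpolation=cv2.INTER_CUBIC);cv2.imwrite('pics/b.png',b)
```

```text
side red [228, 204, 12, 8, 37] [463.0, -104.0, 64.0] [456.0, -127.0, 61.0] [471.0, -77.0, 66.0]
side orange [218, 194, 10, 5, 21] [501.0, 85.0, 7.0] [491.0, 72.0, 6.0] [509.0, 104.0, 9.0]
side orange [232, 204, 11, 6, 32] [514.0, 0.0, 8.0] [467.0, -113.0, 6.0] [522.0, 27.0, 64.0]
side orange [286, 221, 5, 3, 12] [597.0, -134.0, 7.0] [589.0, -139.0, 6.0] [602.0, -127.0, 8.0]
side blue [159, 101, 5, 6, 19] [600.0, 1469.0, 20.0] [592.0, 1457.0, 5.0] [611.0, 1526.0, 29.0]
side blue [178, 171, 4, 5, 18] [427.0, 307.0, 13.0] [420.0, 287.0, 11.0] [434.0, 327.0, 15.0]
side blue [215, 174, 12, 3, 15] [546.0, 230.0, 13.0] [531.0, 214.0, 12.0] [558.0, 249.0, 15.0]
side blue [370, 180, 11, 3, 14] [915.0, -81.0, 39.0] [897.0, -86.0, 38.0] [932.0, -74.0, 40.0]
side pink [206, 173, 24, 7, 82] [526.0, 238.0, 10.0] [502.0, 204.0, -0.0] [570.0, 261.0, 14.0]
scene red [334, 196, 13, 3, 16] [437.0, -324.0, 8.0] [432.0, -352.0, 4.0] [440.0, -300.0, 12.0]
scene red [344, 196, 8, 9, 20] [400.0, -328.0, 10.0] [392.0, -361.0, 8.0] [422.0, -307.0, 13.0]
scene orange [253, 194, 7, 3, 13] [571.0, -65.0, 7.0] [552.0, -82.0, 4.0] [579.0, -49.0, 26.0]
scene orange [241, 204, 16, 12, 111] [506.0, -3.0, 8.0] [465.0, -32.0, 5.0] [533.0, 26.0, 20.0]
scene orange [219, 212, 21, 11, 112] [498.0, 75.0, 8.0] [464.0, 44.0, 4.0] [520.0, 107.0, 20.0]
scene blue [431, 144, 81, 132, 7753] [161.0, -654.0, 34.0] [-8.0, -716.0, -139.0] [291.0, -612.0, 235.0]
scene blue [170, 217, 9, 8, 22] [544.0, 232.0, 13.0] [526.0, 216.0, 10.0] [556.0, 247.0, 16.0]
scene blue [151, 248, 17, 4, 33] [428.0, 308.0, 12.0] [420.0, 287.0, 10.0] [436.0, 330.0, 15.0]
scene pink [165, 212, 21, 19, 79] [534.0, 236.0, 12.0] [502.0, 190.0, 9.0] [581.0, 265.0, 16.0]
```

View pics/a.png

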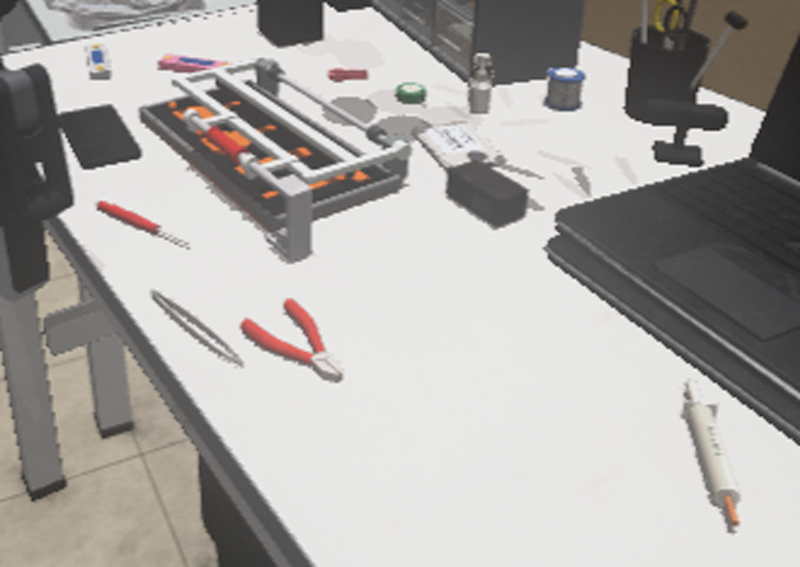

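Candidates for the tools: cutters at side (410,455), versus screwdriver (310,378) and small red item (443,282), which aren't cutters. Gauge at scene (250,392), versus pink decoy (272,347). The crop confirms the open red cutters and no caliper or pliers, so two tools. Next I'll look at the tray from the wrist.

```bash
cat >> h.py <<'E'
def plan(pos,psi=None,step=45):
    o=manip.get_obs();R=np.array(o['tool_rot']);d=R.T@(np.array(pos)-o['ee_pos'])
    n=int(np.ceil(np.linalg.norm(d)/step));print('tcp',np.round(o['ee_pos'],1),'t',round(float(o['time_s']),1),'tot',d.round(1),'rows',n,'each m',(d/n/1000).round(4))
    if psi is not None:
        # ang: first x,y to level, z to reach psi
        cur=np.degrees(np.arctan2(R[1,0],R[0,0]));t=(psi-cur+180)%360-180
        print('psi now',cur.round(2),'turn about tool z',round(-t,2),'tilt z',R[:,2].round(4), 'q',np.round(o['qpos'],1))
E
python3 -c "
from h import *
plan([500,40,340],90)"
```

```text
tcp [ 196.6 -486.5  230.8] t 0.1 tot [ 478.6 -374.7 -108.7] rows 14 each m [ 0.0342 -0.0268 -0.0078]
psi now 21.99 turn about tool z -68.01 tilt z [-3.0e-04  1.2e-03 -1.0e+00] q [-76.4  19.6  87.4  -0.   73.1  -8.4]
```

>>> send_rows:
  targets:
    - {"offset": [0.04,-0.0312,-0.009],"angular": [0,0,0],"claw": 100}
    - {"offset": [0.04,-0.0312,-0.009],"angular": [0,0,0],"claw": 100}
    - {"offset": [0.04,-0.0312,-0.009],"angular": [0,0,0],"claw": 100}
    - {"offset": [0.04,-0.0312,-0.009],"angular": [0,0,0],"claw": 100}
    - {"offset": [0.04,-0.0312,-0.009],"angular": [0,0,0],"claw": 100}
    - {"offset": [0.04,-0.0312,-0.009],"angular": [0,0,0],"claw": 100}
    - {"offset": [0.04,-0.0312,-0.009],"angular": [0,0,0],"claw": 100}
    - {"offset": [0.04,-0.0312,-0.009],"angular": [0,0,0],"claw": 100}
    - {"offset": [0.04,-0.0312,-0.009],"angular": [0,0,0],"claw": 100}
    - {"offset": [0.04,-0.0312,-0.009],"angular": [0,0,0],"claw": 100}
    - {"offset": [0.04,-0.0312,-0.009],"angular": [0,0,0],"claw": 100}
    - {"offset": [0.04,-0.0312,-0.009],"angular": [0,0,0],"claw": 100}

```text
time_s: 1.65
ee_pos: [502.0, 41.7, 339.4]
tool_rot: [[0.927, 0.375, -0.0], [0.375, -0.927, -0.0], [-0.0, 0.0, -1.0]]
wrist_force: [1.5, -1.9, -0.7]
gripper_width: 85.8
gripper_force: 0.0
```

>>> send_rows:
  targets:
    - {"offset": [0,0,0],"angular": [0,0,-10],"claw": 60}
    - {"offset": [0,0,0],"angular": [0,0,-10],"claw": 60}
    - {"offset": [0,0,0],"angular": [0,0,-10],"claw": 60}
    - {"offset": [0,0,0],"angular": [0,0,-10],"claw": 60}
    - {"offset": [0,0,0],"angular": [0,0,-10],"claw": 60}
    - {"offset": [0,0,0],"angular": [0,0,-10],"claw": 60}
    - {"offset": [0,0,0],"angular": [0,0,-8],"claw": 60}
    - {"offset": [0,0,0],"angular": [0,0,0],"claw": 60}
    - {"offset": [0,0,0],"angular": [0,0,0],"claw": 60}

```text
time_s: 2.78
ee_pos: [501.4, 40.1, 339.1]
tool_rot: [[0.003, 1.0, -0.0], [1.0, -0.003, -0.0], [-0.0, -0.0, -1.0]]
wrist_force: [-0.0, 0.3, -0.2]
gripper_width: 51.1
gripper_force: 0.0
```

Run:
```python
from h import *
import pickle
f=grab('wrist');pickle.dump(f,open('w1.pkl','wb'));cv2.imwrite('pics/w1.png',cv2.resize(f['frame'],(800,600)))
o=manip.get_obs();print(o['ee_pos'],o['qpos'])
```

```text
[501.45306959  40.09182512 339.19309184] [-4.16188597e+00  1.37010925e+01  7.86453972e+01 -3.85322103e-03
  8.76633164e+01 -4.02373173e+00]
```

View pics/w1.png

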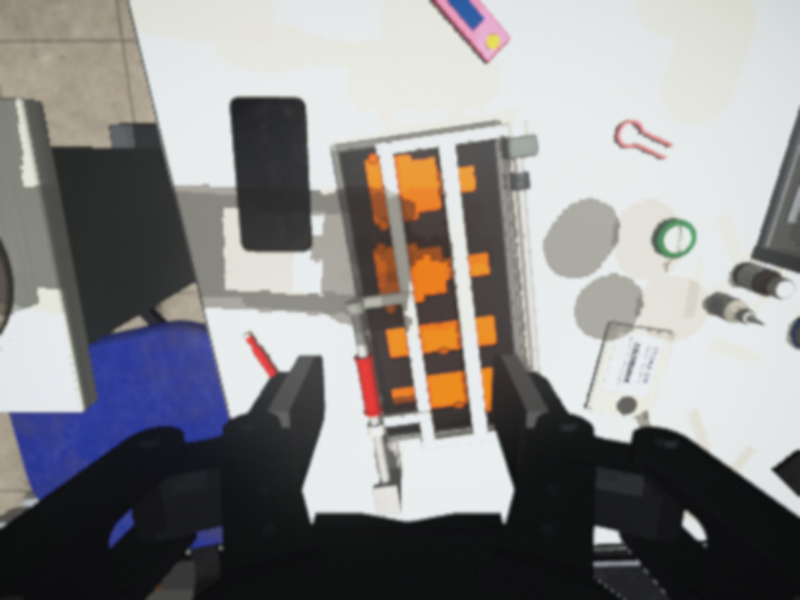

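The wrist view shows the bolted gate: red grip at (368,387), crossbars along (400,290) and (462,290), keeper at (385,497), hinge bar (525,300). Fitting the tray pose from crossbars, grip and floors.

Run:
```python
from h import *
import pickle
f=pickle.load(open('w1.pkl','rb'));w=cloud(f);hsv=cv2.cvtColor(f['frame'],cv2.COLOR_BGR2HSV);h,s,v=cv2.split(hsv)
red=((h<6)|(h>174))&(s>150)&(v>90)&(w[...,2]>30)
p=w[red];print('red',len(p),np.nanmedian(p,0).round(1),p.min(0).round(1),p.max(0).round(1))
# crossbars: high points in region
m=(w[...,2]>36)&(w[...,2]<56)&(s<70)
for nm,(u0,u1) in(('b112',(245,275)),('b60',(280,312))):
    k=np.zeros_like(m);k[105:265,u0:u1]=True
    q=w[m&k];
    for it in range(3):
        l=np.polyfit(q[:,1],q[:,0],1);r=q[:,0]-np.polyval(l,q[:,1]);q=q[abs(r)<8]
    print(nm,len(q),l,'yaw',np.degrees(np.arctan(-l[0])).round(2),'z',np.median(q[:,2]).round(1),'y range',q[:,1].min().round(),q[:,1].max().round(),'rstd',r.std().round(2))
# orange floors
om=((h>6)&(h<18)&(s>150)&(v>90)&(w[...,2]<14)).astype(np.uint8)
n,l,st,ce=cv2.connectedComponentsWithStats(om)
for i in range(1,n):
    if st[i,4]>60:
        q=w[l==i];c,sz,a=cv2.minAreaRect(q[:,:2].astype(np.float32));print('orange',st[i].tolist(),np.round(c,1),np.round(sz,1),round(a,1),np.median(q[:,2]).round(1))
# tray rim/insert outline z 9..25
t=((w[...,2]>9)&(w[...,2]<26)&(w[...,0]>420)&(w[...,0]<640)&(w[...,1]>-190)&(w[...,1]<170))
q=w[t&((v<120))];c,sz,a=cv2.minAreaRect(q[:,:2].astype(np.float32));print('tray',np.round(c,1),np.round(sz,1),a,len(q))
```

```text
red 321 [465.2 -97.   62.3] [ 455.6 -125.2   57.8] [474.8  48.3 351.2]
b112 1332 [-1.37294339e-01  4.98173095e+02] yaw 7.82 z 45.4 y range -133.0 101.0 rstd 3.45
b60 1619 [-1.39500583e-01  5.50163306e+02] yaw 7.94 z 44.1 y range -135.0 101.0 rstd 4.17
orange [253, 99, 30, 42, 947] [512.7  81.2] [38.5 59.7] 7.9 6.1
orange [233, 102, 15, 42, 329] [471.6  75.6] [12.9 59.4] 8.0 6.1
orange [294, 106, 11, 17, 149] [557.1  87.3] [13.  22.3] 7.2 8.1
orange [239, 157, 16, 30, 333] [478.9   1.8] [19.1 47.1] 7.0 6.1
orange [261, 156, 29, 38, 746] [524.2  -1.3] [39.9 57.9] 5.7 6.2
orange [300, 162, 14, 16, 182] [570.7   6.8] [18.6 23.4] 7.9 8.2
orange [305, 202, 13, 20, 224] [580.3 -61.2] [17.9 33.5] 8.0 6.0
orange [269, 205, 26, 22, 476] [533.7 -67.7] [39.3 33.9] 7.3 6.2
orange [247, 209, 14, 20, 227] [489.4 -73.9] [18.9 32.9] 8.2 5.9
orange [309, 235, 6, 29, 122] [ 584.7 -126.1] [ 9. 53.] 5.5 5.9
orange [273, 237, 26, 25, 535] [ 541.9 -126.2] [39.  42.2] 7.8 6.1
orange [250, 247, 15, 11, 128] [ 495.9 -134.1] [23.1 20. ] 20.1 6.0
tray [527.9 -26.6] [156.6 299.2] 7.234088897705078 7676
```

```bash
cat >> h.py <<'E'
a=np.radians(7.9);U=np.array([np.cos(a),np.sin(a)]);N=np.array([-np.sin(a),np.cos(a)])
def un(u,n): return u*U+n*N
E
python3 - <<'E'
from h import *
import pickle
f=pickle.load(open('w1.pkl','rb'));w=cloud(f);h,s,v=cv2.split(cv2.cvtColor(f['frame'],cv2.COLOR_BGR2HSV))
m=((h<6)|(h>174))&(s>150)&(v>90)&(w[...,2]>45)&(w[...,2]<80)
p=w[m];print('red n',np.percentile(p[:,:2]@N,[1,50,99]).round(1),'u',np.percentile(p[:,:2]@U,[1,50,99]).round(1))
m=(w[...,2]>36)&(w[...,2]<56)&(w[...,:2]@U>555)&(w[...,:2]@U<575);q=w[m][:,:2]@N;print(np.histogram(q,np.arange(-260,80,8)))
plan([*un(446,-160),120],97.9)
E
```

```text
red n [-187.5 -160.1 -132. ] u [441.  447.4 453.3]
(array([ 0,  0, 12, 14,  0,  0,  0,  0,  0,  0,  0,  0,  0,  0,  0,  0,  0,
        0,  0,  0,  0,  0,  0,  0,  0,  0,  0,  0,  0,  0,  0,  0,  0,  0,
        0,  0,  0, 21, 95,  4,  0,  0]), array([-260, -252, -244, -236, -228, -220, -212, -204, -196, -188, -180,
       -172, -164, -156, -148, -140, -132, -124, -116, -108, -100,  -92,
        -84,  -76,  -68,  -60,  -52,  -44,  -36,  -28,  -20,  -12,   -4,
          4,   12,   20,   28,   36,   44,   52,   60,   68,   76]))
tcp [501.5  40.1 339.2] t 2.8 tot [-137.4  -37.3  219.2] rows 6 each m [-0.0229 -0.0062  0.0365]
psi now 89.86 turn about tool z -8.04 tilt z [-2.e-04 -1.e-04 -1.e+00] q [-4.2 13.7 78.6 -0.  87.7 -4. ]
```

>>> send_rows:
  targets:
    - {"offset": [-0.0229,-0.0062,0.0365],"angular": [0,0,0],"claw": 42}
    - {"offset": [-0.0229,-0.0062,0.0365],"angular": [0,0,0],"claw": 42}
    - {"offset": [-0.0229,-0.0062,0.0365],"angular": [0,0,0],"claw": 42}
    - {"offset": [-0.0229,-0.0062,0.0365],"angular": [0,0,0],"claw": 42}
    - {"offset": [-0.0229,-0.0062,0.0365],"angular": [0,0,0],"claw": 42}
    - {"offset": [-0.0229,-0.0062,0.0365],"angular": [0,0,0],"claw": 42}
    - {"offset": [0,0,0],"angular": [0,0,-8],"claw": 42}
    - {"offset": [0,0,0],"angular": [0,0,0],"claw": 42}
    - {"offset": [0,0,0],"angular": [0,0,0],"claw": 42}

```text
time_s: 3.95
ee_pos: [464.7, -97.3, 120.7]
tool_rot: [[-0.136, 0.991, 0.001], [0.991, 0.136, -0.0], [-0.001, 0.001, -1.0]]
wrist_force: [0.3, 0.0, 0.3]
gripper_width: 36.1
gripper_force: 0.0
```

Run:
```python
from h import *
f=grab('wrist');cv2.imwrite('pics/w2.png',f['frame'])
plan([*un(446,-160),38],97.9)
w=cloud(f);h,s,v=cv2.split(cv2.cvtColor(f['frame'],cv2.COLOR_BGR2HSV))
m=((h<6)|(h>174))&(s>150)&(v>90)&(w[...,2]>45)&(w[...,2]<80)
p=w[m];print(len(p),'red n',np.percentile(p[:,:2]@N,[1,50,99]).round(1),'u',np.percentile(p[:,:2]@U,[1,50,99]).round(1),np.percentile(p[:,2],[5,50,95]))
```

```text
tcp [464.7 -97.2 120.8] t 4.0 tot [ 0.2 -1.  82.8] rows 2 each m [ 0.0001 -0.0005  0.0414]
psi now 97.87 turn about tool z -0.03 tilt z [ 1.2e-03 -5.0e-04 -1.0e+00] q [-21.1  21.7 104.   -0.   54.3 -28.9]
1737 red n [-188.7 -159.5 -131.9] u [439.4 446.1 452.9] [59.6919619  62.52214892 64.36178927]
```

View pics/w2.png

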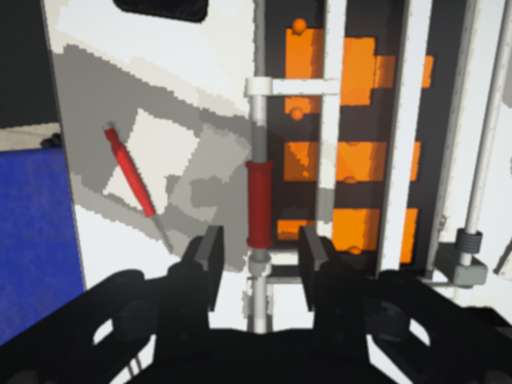

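The grip is centred between the fingers (260,205) and the bars clear. Descend, pinch, draw.

>>> send_rows:
  newtons: 50
  targets:
    - {"offset": [0,0,0.03],"angular": [0,0,0],"claw": 42}
    - {"offset": [0,0,0.03],"angular": [0,0,0],"claw": 42}
    - {"offset": [0,0,0.0225],"angular": [0,0,0],"claw": 42}
    - {"offset": [0,0,0],"angular": [0,0,0],"claw": 42}
    - {"offset": [0,0,0],"angular": [0,0,0],"claw": 0}
    - {"offset": [0,0,0],"angular": [0,0,0],"claw": 0}
    - {"offset": [0,0,0],"angular": [0,0,0],"claw": 0}
    - {"offset": [0,0,0],"angular": [0,0,0],"claw": 0}

```text
time_s: 5.0
ee_pos: [463.7, -97.3, 38.6]
tool_rot: [[-0.139, 0.99, -0.001], [0.99, 0.139, -0.0], [-0.0, -0.001, -1.0]]
wrist_force: [-4.9, -0.3, 3.5]
gripper_width: 14.1
gripper_force: 48.7
```

>>> send_rows:
  targets:
    - {"offset": [0.006,0,0.001],"angular": [0,0,0],"claw": 0}
    - {"offset": [0.006,0,0],"angular": [0,0,0],"claw": 0}
    - {"offset": [0.006,0,0],"angular": [0,0,0],"claw": 0}
    - {"offset": [0.005,0,0],"angular": [0,0,0],"claw": 0}
    - {"offset": [0.002,0,0],"angular": [0,0,0],"claw": 0}
    - {"offset": [0,0,0],"angular": [0,0,0],"claw": 0}

```text
time_s: 5.75
ee_pos: [460.7, -75.5, 38.1]
tool_rot: [[-0.14, 0.99, 0.001], [0.99, 0.14, -0.005], [-0.005, 0.0, -1.0]]
wrist_force: [-8.6, -19.3, 4.0]
gripper_width: 14.6
gripper_force: 49.0
```

>>> send_rows:
  targets:
    - {"offset": [-0.003,0.0025,-0.011],"angular": [0,0,0],"claw": 0}
    - {"offset": [0,0.0025,-0.011],"angular": [0,0,0],"claw": 0}
    - {"offset": [0,0.003,-0.011],"angular": [0,0,0],"claw": 0}
    - {"offset": [0,0.003,-0.011],"angular": [0,0,0],"claw": 0}
    - {"offset": [0,0.0105,-0.0215],"angular": [0,0,0],"claw": 0}
    - {"offset": [0,0.014,-0.02],"angular": [0,0,0],"claw": 0}
    - {"offset": [0,0,0],"angular": [0,0,0],"claw": 0}

```text
time_s: 6.62
ee_pos: [498.0, -71.1, 125.6]
tool_rot: [[-0.139, 0.99, 0.005], [0.99, 0.139, -0.002], [-0.003, 0.004, -1.0]]
wrist_force: [-4.6, -2.5, 6.6]
gripper_width: 14.4
gripper_force: 49.8
```

>>> send_rows:
  targets:
    - {"offset": [0,0.0165,-0.017],"angular": [0,0,0],"claw": 0}
    - {"offset": [0,0.019,-0.015],"angular": [0,0,0],"claw": 0}
    - {"offset": [0,0.021,-0.012],"angular": [0,0,0],"claw": 0}
    - {"offset": [0,0.0225,-0.008],"angular": [0,0,0],"claw": 0}
    - {"offset": [0,0.0155,-0.004],"angular": [0,0,0],"claw": 0}
    - {"offset": [0,0.016,-0.002],"angular": [0,0,0],"claw": 0}
    - {"offset": [0,0,0],"angular": [0,0,0],"claw": 0}
    - {"offset": [0,0,0],"angular": [0,0,0],"claw": 0}

```text
time_s: 7.62
ee_pos: [606.5, -55.3, 181.6]
tool_rot: [[-0.139, 0.99, 0.003], [0.99, 0.139, -0.001], [-0.001, 0.003, -1.0]]
wrist_force: [2.3, -0.5, 4.4]
gripper_width: 14.2
gripper_force: 50.1
```

>>> send_rows:
  targets:
    - {"offset": [0,0,0],"angular": [0,0,0],"claw": 40}
    - {"offset": [0,0,0],"angular": [0,0,0],"claw": 40}
    - {"offset": [0,0,0],"angular": [0,0,0],"claw": 40}
    - {"offset": [0,0,-0.03],"angular": [0,0,0],"claw": 40}
    - {"offset": [0,0,-0.03],"angular": [0,0,0],"claw": 40}
    - {"offset": [0,0,-0.03],"angular": [0,0,0],"claw": 40}
    - {"offset": [0,0,0],"angular": [0,0,0],"claw": 60}
    - {"offset": [0,0,0],"angular": [0,0,0],"claw": 60}

```text
time_s: 8.62
ee_pos: [605.0, -55.1, 269.1]
tool_rot: [[-0.139, 0.99, -0.003], [0.99, 0.139, 0.0], [0.001, -0.002, -1.0]]
wrist_force: [-0.3, 0.5, -0.0]
gripper_width: 51.6
gripper_force: 0.0
```

```bash
python3 -c "
from h import *
plan([422,348,260],97.9)"
```

```text
tcp [605.  -55.1 269.1] t 8.6 tot [ 424.6 -125.2    9.7] rows 10 each m [ 0.0425 -0.0125  0.001 ]
psi now 97.99 turn about tool z 0.09 tilt z [-2.5e-03  5.0e-04 -1.0e+00] q [-12.4  27.3  69.4  -0.   83.5 -20.4]
```

>>> send_rows:
  targets:
    - {"offset": [0.0425,-0.0125,0.001],"angular": [0,0,0],"claw": 60}
    - {"offset": [0.0425,-0.0125,0.001],"angular": [0,0,0],"claw": 60}
    - {"offset": [0.0425,-0.0125,0.001],"angular": [0,0,0],"claw": 60}
    - {"offset": [0.0425,-0.0125,0.001],"angular": [0,0,0],"claw": 60}
    - {"offset": [0.0425,-0.0125,0.001],"angular": [0,0,0],"claw": 60}
    - {"offset": [0.0425,-0.0125,0.001],"angular": [0,0,0],"claw": 60}
    - {"offset": [0.0425,-0.0125,0.001],"angular": [0,0,0],"claw": 60}
    - {"offset": [0.0425,-0.0125,0.001],"angular": [0,0,0],"claw": 60}
    - {"offset": [0.0425,-0.0125,0.001],"angular": [0,0,0],"claw": 60}
    - {"offset": [0.0425,-0.0125,0.001],"angular": [0,0,0],"claw": 60}
    - {"offset": [0,0,0],"angular": [0,0,0],"claw": 60}
    - {"offset": [0,0,0],"angular": [0,0,0],"claw": 60}

```text
time_s: 10.12
ee_pos: [422.6, 347.7, 259.2]
tool_rot: [[-0.139, 0.99, -0.002], [0.99, 0.139, -0.002], [-0.001, -0.002, -1.0]]
wrist_force: [0.4, -0.6, -0.5]
gripper_width: 51.1
gripper_force: 0.0
```

Run:
```python
from h import *
import pickle
f=grab('wrist');cv2.imwrite('pics/w3.png',f['frame']);pickle.dump(f,open('w3.pkl','wb'))
w=cloud(f);h,s,v=cv2.split(cv2.cvtColor(f['frame'],cv2.COLOR_BGR2HSV))
m=((w[...,2]>6)&(w[...,2]<22)&(w[...,0]>330)&(w[...,0]<620)&(w[...,1]>120)&(w[...,1]<470)).astype(np.uint8)
n,l,st,ce=cv2.connectedComponentsWithStats(m)
for i in range(1,n):
    if st[i,4]>300:
        q=w[l==i];r=cv2.minAreaRect(q[:,:2].astype(np.float32));print(st[i],np.round(r[0],1),np.round(r[1],1),round(r[2],1),np.median(q[:,2]).round(1), np.median(h[l==i]))
```

```text
[274  51  58  44 422] [453.7 444. ] [20.  81.7] 59.8 11.1 50.0
[ 240  144   45   81 1750] [428.1 310.5] [103.5  28.5] 80.1 11.1 24.0
[196 281  36  29 661] [384.  140.9] [47.8 41.6] 0.3 6.9 113.0
[251 311  77  14 607] [494.2 127.8] [108.6  15.6] 0.1 13.4 30.0
```

View pics/w3.png

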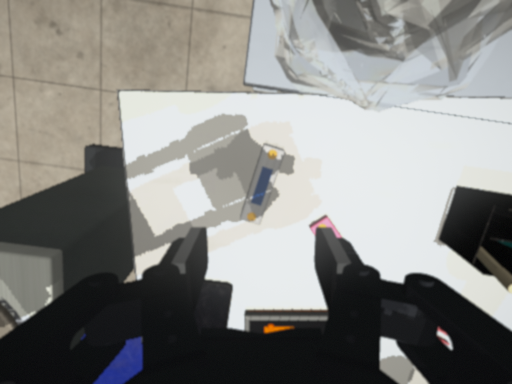

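The gauge lies at (262,185): steel with blue stripe and brass rivets. The pink one is at (325,228). Measured 103.5×28.5 matches.

```bash
python3 -c "
from h import *
plan([428.1,310.5,80],80.1)"
```

```text
tcp [423.  347.3 259.4] t 10.2 tot [-37.    0.2 179.5] rows 5 each m [-0.0074  0.      0.0359]
psi now 97.95 turn about tool z 17.85 tilt z [-0.0013 -0.0014 -1.    ] q [31.4 20.9 80.9 -0.  78.3 23.4]
```

>>> send_rows:
  targets:
    - {"offset": [-0.0074,0,0.0359],"angular": [0,0,0],"claw": 60}
    - {"offset": [-0.0074,0,0.0359],"angular": [0,0,0],"claw": 60}
    - {"offset": [-0.0074,0,0.0359],"angular": [0,0,0],"claw": 60}
    - {"offset": [-0.0074,0,0.0359],"angular": [0,0,0],"claw": 60}
    - {"offset": [-0.0074,0,0.0359],"angular": [0,0,0],"claw": 60}
    - {"offset": [0,0,0],"angular": [0,0,9],"claw": 60}
    - {"offset": [0,0,0],"angular": [0,0,8.9],"claw": 60}
    - {"offset": [0,0,0],"angular": [0,0,0],"claw": 60}
    - {"offset": [0,0,0],"angular": [0,0,0],"claw": 60}

```text
time_s: 11.3
ee_pos: [428.4, 311.0, 80.8]
tool_rot: [[0.17, 0.985, 0.0], [0.985, -0.17, -0.0], [-0.0, 0.0, -1.0]]
wrist_force: [0.1, -0.9, 0.5]
gripper_width: 51.2
gripper_force: 0.0
```

Run:
```python
from h import *
f=grab('wrist');w=cloud(f)
m=((w[...,2]>6)&(w[...,2]<18)&(w[...,0]>380)&(w[...,0]<480)&(w[...,1]>240)&(w[...,1]<400)).astype(np.uint8)
n,l,st,ce=cv2.connectedComponentsWithStats(m)
for i in range(1,n):
    if st[i,4]>300:
        q=w[l==i];r=cv2.minAreaRect(q[:,:2].astype(np.float32));print(st[i],np.round(r[0],1),np.round(r[1],1),round(r[2],1),np.median(q[:,2]).round(1))
plan([428.1,310.5,5],80.1)
```

```text
[ 240  126   43  142 5714] [428.4 310.3] [103.5  28.5] 80.1 11.2
tcp [428.3 311.2  80.8] t 11.3 tot [-0.7 -0.1 75.8] rows 2 each m [-0.0003 -0.0001  0.0379]
psi now 80.18 turn about tool z 0.08 tilt z [ 1.e-04 -1.e-04 -1.e+00] q [27.7 29.7 97.8 -0.  52.5 37.5]
```

>>> send_rows:
  newtons: 50
  targets:
    - {"offset": [0,0,0.03],"angular": [0,0,0],"claw": 60}
    - {"offset": [-0.0007,0,0.03],"angular": [0,0,0],"claw": 60}
    - {"offset": [0,0,0.0155],"angular": [0,0,0],"claw": 60}
    - {"offset": [0,0,0],"angular": [0,0,0],"claw": 60}
    - {"offset": [0,0,0],"angular": [0,0,0],"claw": 0}
    - {"offset": [0,0,0],"angular": [0,0,0],"claw": 0}
    - {"offset": [0,0,0],"angular": [0,0,0],"claw": 0}
    - {"offset": [0,0,0],"angular": [0,0,0],"claw": 0}
    - {"offset": [0,0,0],"angular": [0,0,0],"claw": 0}
    - {"offset": [0,0,-0.01],"angular": [0,0,0],"claw": 0}
    - {"offset": [0,0,-0.02],"angular": [0,0,0],"claw": 0}
    - {"offset": [0,0,-0.03],"angular": [0,0,0],"claw": 0}

```text
time_s: 12.85
ee_pos: [427.3, 310.6, 65.7]
tool_rot: [[0.172, 0.985, -0.002], [0.985, -0.172, -0.001], [-0.001, -0.002, -1.0]]
wrist_force: [0.6, 0.1, 0.2]
gripper_width: 26.2
gripper_force: 49.4
```

Run:
```python
from h import *
print(manip.get_obs()['gripper_width'],manip.get_obs()['gripper_force'],un(520.2,-140.4))
plan([*un(520.2,-140.4),160],7.9)
```

```text
26.207802097917867 49.35068964958191 [534.56023704 -67.56887579]
tcp [427.3 310.6  65.7] t 12.8 tot [-354.2  170.6  -94.1] rows 9 each m [-0.0394  0.019  -0.0105]
psi now 80.09 turn about tool z 72.19 tilt z [-0.0017 -0.001  -1.    ] q [27.7 31.  98.6 -0.  50.5 37.6]
```

>>> send_rows:
  targets:
    - {"offset": [-0.0394,0.019,-0.0105],"angular": [0,0,0],"claw": 0}
    - {"offset": [-0.0394,0.019,-0.0105],"angular": [0,0,0],"claw": 0}
    - {"offset": [-0.0394,0.019,-0.0105],"angular": [0,0,0],"claw": 0}
    - {"offset": [-0.0394,0.019,-0.0105],"angular": [0,0,0],"claw": 0}
    - {"offset": [-0.0394,0.019,-0.0105],"angular": [0,0,0],"claw": 0}
    - {"offset": [-0.0394,0.019,-0.0105],"angular": [0,0,0],"claw": 0}
    - {"offset": [-0.0394,0.019,-0.0105],"angular": [0,0,0],"claw": 0}
    - {"offset": [-0.0394,0.019,-0.0105],"angular": [0,0,0],"claw": 0}
    - {"offset": [-0.0394,0.019,-0.0105],"angular": [0,0,0],"claw": 0}

```text
time_s: 13.98
ee_pos: [535.4, -69.1, 160.7]
tool_rot: [[0.172, 0.985, 0.0], [0.985, -0.172, -0.0], [0.0, 0.0, -1.0]]
wrist_force: [0.8, 0.9, -1.4]
gripper_width: 25.9
gripper_force: 49.4
```

>>> send_rows:
  targets:
    - {"offset": [0,0,0],"angular": [0,0,-9.8],"claw": 0}
    - {"offset": [0,0,0],"angular": [0,0,-9.8],"claw": 0}
    - {"offset": [0,0,0],"angular": [0,0,-9.8],"claw": 0}
    - {"offset": [0,0,0],"angular": [0,0,-9.8],"claw": 0}
    - {"offset": [0,0,0],"angular": [0,0,-9.8],"claw": 0}
    - {"offset": [0,0,0],"angular": [0,0,-9.8],"claw": 0}
    - {"offset": [0,0,0],"angular": [0,0,-9.8],"claw": 0}
    - {"offset": [0,0,0],"angular": [0,0,-9.8],"claw": 0}
    - {"offset": [0,0,0],"angular": [0,0,-9.8],"claw": 0}
    - {"offset": [0,0,0],"angular": [0,0,-9.8],"claw": 0}
    - {"offset": [0,0,0],"angular": [0,0,-9.8],"claw": 0}
    - {"offset": [0,0,0],"angular": [0,0,0],"claw": 0}

```text
time_s: 15.48
ee_pos: [535.2, -67.7, 160.2]
tool_rot: [[-0.991, -0.136, 0.0], [-0.136, 0.991, -0.0], [-0.0, -0.0, -1.0]]
wrist_force: [-0.9, 1.2, -1.4]
gripper_width: 25.9
gripper_force: 53.1
```

Run:
```python
from h import *
import pickle
f=grab('wrist');cv2.imwrite('pics/w4.png',f['frame']);pickle.dump(f,open('w4.pkl','wb'))
o=manip.get_obs();print(o['gripper_width'])
w=cloud(f);h,s,v=cv2.split(cv2.cvtColor(f['frame'],cv2.COLOR_BGR2HSV))
plan([*un(520.2,-140.4),60],187.9)
om=((h>6)&(h<18)&(s>150)&(v>90)&(w[...,2]<14)).astype(np.uint8)
n,l,st,ce=cv2.connectedComponentsWithStats(om)
for i in range(1,n):
    if st[i,4]>60:
        q=w[l==i][:,:2];uu=q@U;nn=q@N;print(st[i],'u',np.percentile(uu,[1,99]).round(1),'n',np.percentile(nn,[1,99]).round(1))
tz=o['ee_pos'][2]
m=((w[...,2]>tz-2)&(w[...,2]<tz+14)).astype(np.uint8)
n,l,st,ce=cv2.connectedComponentsWithStats(m)
for i in range(1,n):
    if st[i,4]>200:
        q=w[l==i];r=cv2.minAreaRect(q[:,:2].astype(np.float32));print('held',st[i],np.round(r[0],1),np.round(r[1],1),round(r[2],1),np.median(q[:,2]).round(1))
```

```text
25.877815886874785
tcp [535.2 -67.8 160.1] t 15.5 tot [  0.6   0.3 100.1] rows 3 each m [0.0002 0.0001 0.0334]
psi now -172.31 turn about tool z -0.21 tilt z [ 1.e-04 -1.e-04 -1.e+00] q [ -15.4   24.9   91.1   -0.    64.  -113. ]
[ 167  108   55  124 4580] u [463.7 579.8] n [-230.9 -180.6]
[241 113  38  26 912] u [465.8 488.2] n [-157.1 -124.8]
[ 302  112   69  116 5251] u [465.9 573.9] n [-100.   -42.7]
[ 390  119   71  104 4726] u [472.2 568.9] n [-16.6  39.3]
held [  200   140   122   193 11844] [532.9 -66.3] [98.4 51.6] 21.4 164.8
```

View pics/w4.png

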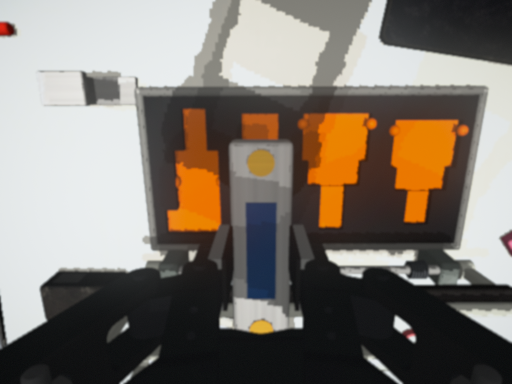

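Gauge is held squarely over its own cutout (262,125), with cutters' cutout at (423,165). Gauge spans cols 230–292, end at row 140. Measuring its pose in the grip.

```bash
cat > held.py <<'E'
from h import *
import pickle
def held(f,z0,z1,umax,R):
    w=cloud(f);m=((w[...,2]>z0)&(w[...,2]<z1)&(w[...,:2]@U<umax));m[:100]=0
    n,l,st,ce=cv2.connectedComponentsWithStats(m.astype(np.uint8));i=1+st[1:,4].argmax()
    q=w[l==i];uu=q[:,:2]@U;nn=q[:,:2]@N;L=[]
    for a in range(int(uu.min())+12,int(uu.max())-2,3):
        k=abs(uu-a)<1.5
        if k.sum()>5:L.append((a,nn[k].min(),nn[k].max()))
    L=np.array(L);c=np.polyfit(L[:,0],(L[:,1]+L[:,2])/2,1)
    print('umin',np.percentile(uu,.3).round(1),'width',np.median(L[:,2]-L[:,1]).round(1),'yaw err deg',np.degrees(np.arctan(c[0])).round(2),'n at 520',np.polyval(c,520).round(1),'z',np.median(q[:,2]).round(1))
E
python3 - <<'E'
from held import *
f=pickle.load(open('w4.pkl','rb'));held(f,155,185,495,0)
E
```

```text
umin 471.2 width 28.2 yaw err deg -1.35 n at 520 -140.9 z 164.7
```

Run:
```python
from held import *
f=pickle.load(open('w4.pkl','rb'));w=cloud(f);h,s,v=cv2.split(cv2.cvtColor(f['frame'],cv2.COLOR_BGR2HSV))
m=(h>100)&(h<130)&(s>90);m[:190]=0;m[305:]=0;m[:,:235]=0;m[:,290:]=0
q=w[m];uu=q[:,:2]@U;nn=q[:,:2]@N
L=np.array([(a,nn[abs(uu-a)<1].min(),nn[abs(uu-a)<1].max()) for a in np.arange(uu.min()+4,uu.max()-4,2)])
for j in(1,2):
  c=np.polyfit(L[:,0],L[:,j],1);print(np.degrees(np.arctan(c[0])),np.polyval(c,520))
print(uu.min(),uu.max(),(uu.min()+uu.max())/2)
om=cv2.cvtColor(f['frame'],cv2.COLOR_BGR2HSV);o=(h>6)&(h<18)&(s>150)&(v>90)&(w[...,2]<14);o[:,:240]=0;o[:,282:]=0
q=w[o];print('cutout n by u',[(a,(q[abs(q[:,:2]@U-a)<2][:,:2]@N).min().round(1),(q[abs(q[:,:2]@U-a)<2][:,:2]@N).max().round(1)) for a in(470,476,482)], (q[:,:2]@U).min())
```

```text
Traceback (most recent call last):
ValueError: arange: cannot compute length
```

Run:
```python
from held import *
f=pickle.load(open('w4.pkl','rb'));w=cloud(f);h,s,v=cv2.split(cv2.cvtColor(f['frame'],cv2.COLOR_BGR2HSV))
m=(h>100)&(h<130)&(s>90)&(w[...,2]>150);m[:190]=0;m[305:]=0;m[:,:235]=0;m[:,290:]=0
q=w[m];uu=q[:,:2]@U;nn=q[:,:2]@N
L=np.array([(a,nn[abs(uu-a)<1].min(),nn[abs(uu-a)<1].max()) for a in np.arange(uu.min()+4,uu.max()-4,2)])
for j in(1,2):
  c=np.polyfit(L[:,0],L[:,j],1);print(np.degrees(np.arctan(c[0])),np.polyval(c,520))
print(uu.min(),uu.max(),(uu.min()+uu.max())/2)
o=(h>6)&(h<18)&(s>150)&(v>90)&(w[...,2]<14);o[:,:240]=0;o[:,282:]=0
q=w[o];print('cutout n by u',[(a,(q[abs(q[:,:2]@U-a)<2][:,:2]@N).min().round(1),(q[abs(q[:,:2]@U-a)<2][:,:2]@N).max().round(1)) for a in(470,476,482)], (q[:,:2]@U).min())
```

```text
-0.45415716771515463 -146.48964502467155
-0.2889624196455611 -133.64713820950993
499.00601061203713 548.3983049964428 523.70215780424
cutout n by u [(470, np.float64(-157.6), np.float64(-124.5)), (476, np.float64(-157.1), np.float64(-124.5)), (482, np.float64(-157.2), np.float64(-124.9))] 465.32794200991395
```

>>> send_rows:
  targets:
    - {"offset": [0.0033,-0.0008,0.03],"angular": [0,0,-0.3],"claw": 0}
    - {"offset": [0,0,0.03],"angular": [0,0,0],"claw": 0}
    - {"offset": [0,0,0.03],"angular": [0,0,0],"claw": 0}
    - {"offset": [0,0,0.02],"angular": [0,0,0],"claw": 0}
    - {"offset": [0,0,0.01],"angular": [0,0,0],"claw": 0}
    - {"offset": [0,0,0.01],"angular": [0,0,0],"claw": 0}
    - {"offset": [0,0,0.005],"angular": [0,0,0],"claw": 0}
    - {"offset": [0,0,0],"angular": [0,0,0],"claw": 0}
    - {"offset": [0,0,0],"angular": [0,0,0],"claw": 0}

```text
time_s: 16.65
ee_pos: [532.6, -69.2, 25.3]
tool_rot: [[-0.99, -0.142, 0.001], [-0.142, 0.99, -0.0], [-0.001, -0.001, -1.0]]
wrist_force: [0.3, 0.3, -0.8]
gripper_width: 26.2
gripper_force: 53.1
```

>>> send_rows:
  targets:
    - {"offset": [0,0,0.003],"angular": [0,0,0],"claw": 0}
    - {"offset": [0,0,0.003],"angular": [0,0,0],"claw": 0}
    - {"offset": [0,0,0],"angular": [0,0,0],"claw": 0}
    - {"offset": [0,0,0],"angular": [0,0,0],"claw": 0}

```text
time_s: 17.15
ee_pos: [532.2, -69.0, 18.7]
tool_rot: [[-0.99, -0.142, -0.0], [-0.142, 0.99, -0.0], [0.0, -0.0, -1.0]]
wrist_force: [-0.2, 0.0, -1.0]
gripper_width: 26.0
gripper_force: 53.2
```

Run:
```python
from held import *
f=grab('wrist');cv2.imwrite('pics/w5.png',f['frame']);pickle.dump(f,open('w5.pkl','wb'));print(manip.get_obs()['wrist_force'],manip.get_obs()['ee_pos'])
```

```text
[-0.03001112  0.65421293 -1.46970594] [532.17520561 -69.01651494  18.78360883]
```

View pics/w5.png

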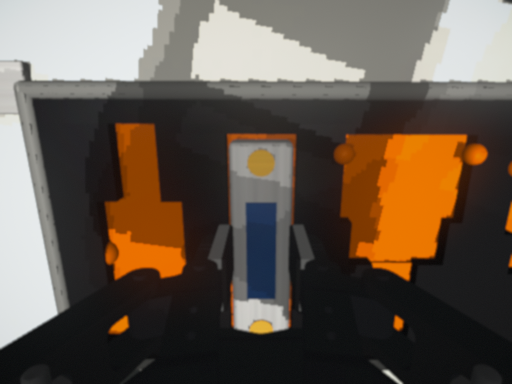

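The gauge sits inside its cutout with even rims (cols 228–295). Release, rise, close, press.

>>> send_rows:
  targets:
    - {"offset": [0,0,0.001],"angular": [0,0,0],"claw": 0}
    - {"offset": [0,0,0],"angular": [0,0,0],"claw": 55}
    - {"offset": [0,0,0],"angular": [0,0,0],"claw": 55}
    - {"offset": [0,0,-0.02],"angular": [0,0,0],"claw": 55}
    - {"offset": [0,0,-0.015],"angular": [0,0,0],"claw": 0}
    - {"offset": [0,0,0],"angular": [0,0,0],"claw": 0}
    - {"offset": [0,0,0],"angular": [0,0,0],"claw": 0}
    - {"offset": [0,0,0],"angular": [0,0,0],"claw": 0}
    - {"offset": [0,0,0],"angular": [0,0,0],"claw": 0}
    - {"offset": [-0.0025,0,0.01],"angular": [0,0,0],"claw": 0}
    - {"offset": [0,0,0.01],"angular": [0,0,0],"claw": 0}
    - {"offset": [0,0,0],"angular": [0,0,0],"claw": 0}

```text
time_s: 18.7
ee_pos: [533.8, -68.5, 31.4]
tool_rot: [[-0.99, -0.142, -0.003], [-0.143, 0.99, 0.001], [0.002, 0.001, -1.0]]
wrist_force: [0.4, 0.3, 0.2]
gripper_width: 0.3
gripper_force: 0.0
```

>>> send_rows:
  targets:
    - {"offset": [0,0,0.003],"angular": [0,0,0],"claw": 0}
    - {"offset": [0,0,0.002],"angular": [0,0,0],"claw": 0}
    - {"offset": [0,0,0.002],"angular": [0,0,0],"claw": 0}
    - {"offset": [0,0,0.001],"angular": [0,0,0],"claw": 0}
    - {"offset": [0,0,0],"angular": [0,0,0],"claw": 0}

```text
time_s: 19.32
ee_pos: [535.0, -68.8, 25.0]
tool_rot: [[-0.99, -0.142, 0.001], [-0.142, 0.99, -0.0], [-0.001, -0.0, -1.0]]
wrist_force: [0.4, 0.3, 1.6]
gripper_width: 0.1
gripper_force: 0.6
```

>>> send_rows:
  targets:
    - {"offset": [0,0,0.0015],"angular": [0,0,0],"claw": 0}
    - {"offset": [0,0,0.0015],"angular": [0,0,0],"claw": 0}
    - {"offset": [0,0,0],"angular": [0,0,0],"claw": 0}

```text
time_s: 19.7
ee_pos: [534.2, -68.6, 21.4]
tool_rot: [[-0.99, -0.142, -0.001], [-0.142, 0.99, 0.0], [0.001, 0.0, -1.0]]
wrist_force: [-0.5, -0.1, 0.0]
gripper_width: -0.2
gripper_force: 0.0
```

>>> send_rows:
  targets:
    - {"offset": [0,0,0.001],"angular": [0,0,0],"claw": 0}
    - {"offset": [0,0,0],"angular": [0,0,0],"claw": 0}

```text
time_s: 19.95
ee_pos: [534.4, -68.7, 21.1]
tool_rot: [[-0.99, -0.143, -0.001], [-0.143, 0.99, -0.0], [0.001, 0.0, -1.0]]
wrist_force: [-2.0, 0.2, 5.4]
gripper_width: -0.0
gripper_force: 2.6
```

>>> send_rows:
  targets:
    - {"offset": [0,0,0.001],"angular": [0,0,0],"claw": 0}
    - {"offset": [0,0,0],"angular": [0,0,0],"claw": 0}

```text
time_s: 20.2
ee_pos: [534.4, -68.7, 21.0]
tool_rot: [[-0.99, -0.143, -0.0], [-0.143, 0.99, -0.0], [0.0, -0.0, -1.0]]
wrist_force: [-5.4, 1.4, 13.8]
gripper_width: -0.1
gripper_force: 7.0
```

>>> send_rows:
  targets:
    - {"offset": [0,0,-0.03],"angular": [0,0,0],"claw": 0}
    - {"offset": [0,0,-0.04],"angular": [0,0,0],"claw": 0}
    - {"offset": [0,0,-0.05],"angular": [0,0,0],"claw": 0}
    - {"offset": [0,0,-0.04],"angular": [0,0,0],"claw": 0}
    - {"offset": [0,0,0],"angular": [0,0,0],"claw": 90}

```text
time_s: 20.82
ee_pos: [536.2, -69.1, 182.9]
tool_rot: [[-0.99, -0.143, 0.006], [-0.143, 0.99, -0.002], [-0.006, -0.003, -1.0]]
wrist_force: [0.7, 1.0, -0.5]
gripper_width: 17.0
gripper_force: 0.0
```

Run:
```python
from held import *
f=grab('side');w=cloud(f);h,s,v=cv2.split(cv2.cvtColor(f['frame'],cv2.COLOR_BGR2HSV))
m=((h<8)|(h>172))&(s>110)&(v>70)&(w[...,0]>250)&(w[...,0]<700)&(w[...,1]<-200)&(w[...,2]<30)
n,l,st,ce=cv2.connectedComponentsWithStats(cv2.dilate(m.astype(np.uint8),np.ones((3,3))))
for i in range(1,n):
    q=w[(l==i)&m];print(st[i],np.nanmin(q,0).round(),np.nanmax(q,0).round(),np.nanmedian(q,0).round())
plan([410,-300,290],187.9)
```

```text
[239 273  35  27 382] [ 393. -367.    5.] [ 445. -301.   13.] [ 420. -336.    9.]
tcp [535.  -68.8 180.7] t 20.9 tot [ 156.5 -211.1 -109.4] rows 7 each m [ 0.0224 -0.0302 -0.0156]
psi now -171.81 turn about tool z 0.29 tilt z [ 2.2e-03 -8.0e-04 -1.0e+00] q [ -15.5   23.6   89.6   -0.    66.6 -113.7]
```

>>> send_rows:
  targets:
    - {"offset": [0.0235,-0.0325,-0.0099],"angular": [0,0,0],"claw": 90}
    - {"offset": [0.0235,-0.0325,-0.0099],"angular": [0,0,0],"claw": 90}
    - {"offset": [0.0235,-0.0325,-0.0099],"angular": [0,0,0],"claw": 90}
    - {"offset": [0.0235,-0.0325,-0.0099],"angular": [0,0,0],"claw": 90}
    - {"offset": [0.0235,-0.0325,-0.0099],"angular": [0,0,0],"claw": 90}
    - {"offset": [0.0235,-0.0325,-0.0099],"angular": [0,0,0],"claw": 90}
    - {"offset": [0.0235,-0.0325,-0.0099],"angular": [0,0,0],"claw": 90}
    - {"offset": [0.0235,-0.0325,-0.0099],"angular": [0,0,0],"claw": 90}
    - {"offset": [0,0,0],"angular": [0,0,0],"claw": 90}
    - {"offset": [0,0,0],"angular": [0,0,0],"claw": 90}

```text
time_s: 22.12
ee_pos: [385.3, -352.0, 257.4]
tool_rot: [[-0.99, -0.142, -0.002], [-0.142, 0.99, 0.003], [0.001, 0.003, -1.0]]
wrist_force: [0.4, 0.5, 0.2]
gripper_width: 77.2
gripper_force: 0.0
```

Run:
```python
from held import *
f=grab('wrist');cv2.imwrite('pics/w6.png',f['frame']);pickle.dump(f,open('w6.pkl','wb'))
w=cloud(f);h,s,v=cv2.split(cv2.cvtColor(f['frame'],cv2.COLOR_BGR2HSV))
o=manip.get_obs();print(o['ee_pos'],o['qpos'].round(1))
m=((h<8)|(h>172))&(s>110)&(v>70)&(w[...,2]<30)
n,l,st,ce=cv2.connectedComponentsWithStats(m.astype(np.uint8))
for i in range(1,n):
    if st[i,4]>80:
        q=w[(l==i)];r=cv2.minAreaRect(q[:,:2].astype(np.float32));print('red',st[i],np.round(r[0],1),np.round(r[1],1),round(r[2],1),np.median(q[:,2]).round(1))
m=(w[...,2]>5)&(w[...,2]<25)
n,l,st,ce=cv2.connectedComponentsWithStats(m.astype(np.uint8))
for i in range(1,n):
    if st[i,4]>200:
        q=w[(l==i)];r=cv2.minAreaRect(q[:,:2].astype(np.float32));print('z',st[i],np.round(r[0],1),np.round(r[1],1),round(r[2],1),np.median(q[:,2]).round(1))
```

```text
[ 385.62315126 -351.7341847   257.66471392] [ -50.8   18.2   85.1    0.    76.9 -149. ]
red [428 148  63  25 392] [ 356.  -104.8] [ 8.9 77.1] 28.7 8.2
red [244 167  51  22 327] [ 409.6 -337.6] [11.8 66.8] 27.3 8.6
red [246 192  51  14 316] [ 440.5 -329.7] [66.2 11.6] 89.4 8.3
z [  0   0  32  47 744] [ 278.7 -633.6] [16.2 57.1] 66.5 15.1
z [428 145  66  29 490] [ 354.9 -102.9] [10.9 81.8] 28.3 7.9
z [224 166  73  41 998] [ 427.5 -346.1] [53.3 92. ] 12.1 7.7
z [ 371  236  141   69 5912] [507.2 -80.6] [ 99.5 203.3] 7.9 13.9
```

View pics/w6.png

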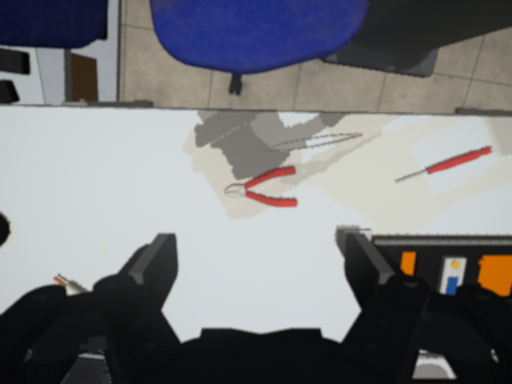

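Cutters at (262,188), jaws left (232,190), handles right. The box measures 53×92 against the given 55×94, yaw ≈12.3°. The screwdriver (460,160) and tweezers (325,140) are ruled out.

```bash
python3 -c "
from h import *
plan([420.7,-314.8,90],102.3)"
```

```text
tcp [ 385.6 -351.7  257.7] t 22.2 tot [-40.2  31.1 167.7] rows 4 each m [-0.01    0.0078  0.0419]
psi now -171.78 turn about tool z 85.92 tilt z [-0.0015  0.0023 -1.    ] q [ -50.8   18.2   85.1    0.    76.9 -149. ]
```

>>> send_rows:
  targets:
    - {"offset": [-0.01,0.0078,0.042],"angular": [0,0,0],"claw": 95}
    - {"offset": [-0.01,0.0078,0.042],"angular": [0,0,0],"claw": 95}
    - {"offset": [-0.01,0.0078,0.042],"angular": [0,0,0],"claw": 95}
    - {"offset": [-0.01,0.0078,0.042],"angular": [0,0,0],"claw": 95}
    - {"offset": [0,0,0],"angular": [0,0,0],"claw": 95}

```text
time_s: 22.8
ee_pos: [419.8, -313.0, 88.1]
tool_rot: [[-0.989, -0.145, -0.005], [-0.145, 0.989, 0.006], [0.005, 0.006, -1.0]]
wrist_force: [-0.5, 0.3, -0.4]
gripper_width: 81.1
gripper_force: 0.0
```

>>> send_rows:
  targets:
    - {"offset": [0,0,0],"angular": [0,0,9.5],"claw": 95}
    - {"offset": [0,0,0],"angular": [0,0,9.5],"claw": 95}
    - {"offset": [0,0,0],"angular": [0,0,9.5],"claw": 95}
    - {"offset": [0,0,0],"angular": [0,0,9.5],"claw": 95}
    - {"offset": [0,0,0],"angular": [0,0,9.5],"claw": 95}
    - {"offset": [0,0,0],"angular": [0,0,9.5],"claw": 95}
    - {"offset": [0,0,0],"angular": [0,0,9.5],"claw": 95}
    - {"offset": [0,0,0],"angular": [0,0,9.5],"claw": 95}
    - {"offset": [0,0,0],"angular": [0,0,9.7],"claw": 95}
    - {"offset": [0,0,0],"angular": [0,0,0],"claw": 95}
    - {"offset": [0,0,0],"angular": [0,0,0],"claw": 95}

```text
time_s: 24.18
ee_pos: [421.2, -316.5, 92.0]
tool_rot: [[-0.22, 0.976, 0.001], [0.976, 0.22, -0.001], [-0.001, 0.001, -1.0]]
wrist_force: [1.0, 0.2, -0.2]
gripper_width: 80.8
gripper_force: 0.0
```

```bash
cat > cut.py <<'E'
from held import *
def cut(f,z0,z1):
    w=cloud(f);h,s,v=cv2.split(cv2.cvtColor(f['frame'],cv2.COLOR_BGR2HSV))
    m=((h<8)|(h>172))&(s>110)&(v>70)&(w[...,2]>z0)&(w[...,2]<z1)
    n,l,st,ce=cv2.connectedComponentsWithStats(m.astype(np.uint8))
    for i in range(1,n):
        if st[i,4]>300:
            q=w[(l==i)];r=cv2.minAreaRect(q[:,:2].astype(np.float32));print('red',st[i],np.round(r[0],1),np.round(r[1],1),round(r[2],1),np.median(q[:,2]).round(1))
    return m,w
E
python3 - <<'E'
from cut import *
f=grab('wrist');cv2.imwrite('pics/w7.png',f['frame']);pickle.dump(f,open('w7.pkl','wb'))
m,w=cut(f,3,30)
o=manip.get_obs();k=(w[...,2]>4)&(w[...,2]<20)
n,l,st,ce=cv2.connectedComponentsWithStats(k.astype(np.uint8))
for i in range(1,n):
    if st[i,4]>300:
        q=w[(l==i)];r=cv2.minAreaRect(q[:,:2].astype(np.float32));print('z',st[i],np.round(r[0],1),np.round(r[1],1),round(r[2],1))
plan([420.7,-314.8,1.5],102.3)
E
```

```text
red [ 226  172   35   83 1011] [ 410.3 -336.2] [13.2 68.6] 26.9 8.5
red [264 172  34  83 990] [ 441.2 -329.3] [68.5 13. ] 88.9 8.5
z [ 381    0  131   37 3948] [ 514.  -172.6] [86.6 18.4] 8.2
z [ 356   26   45   72 1186] [ 478.  -210.2] [22.4 44.8] 7.8
z [170  48  29 154 738] [ 358.  -282.4] [ 11.7 107.4] 17.3
z [ 225  171   74  113 2850] [ 428.6 -345.1] [54.  93.8] 12.9
tcp [ 421.  -316.4   91.7] t 24.2 tot [ 1.8 -0.  90.2] rows 3 each m [ 0.0006 -0.      0.0301]
psi now 102.66 turn about tool z 0.36 tilt z [ 7.e-04 -9.e-04 -1.e+00] q [-45.3  28.6  97.7  -0.   53.7 -57.9]
```

View pics/w7.png

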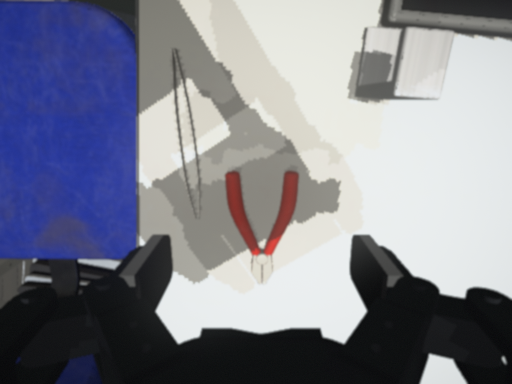

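Cutters centred between the fingers, jaws at (262,265), handle ends (232,175)/(290,175). Grasp the handles.

>>> send_rows:
  newtons: 50
  targets:
    - {"offset": [0.0025,0.0005,0.03],"angular": [0,0,-0.2],"claw": 95}
    - {"offset": [0,0,0.03],"angular": [0,0,0],"claw": 95}
    - {"offset": [0,0,0.02],"angular": [0,0,0],"claw": 95}
    - {"offset": [0,0,0.0105],"angular": [0,0,0],"claw": 95}
    - {"offset": [0,0,0],"angular": [0,0,0],"claw": 95}
    - {"offset": [0,0,0],"angular": [0,0,0],"claw": 0}
    - {"offset": [0,0,0],"angular": [0,0,0],"claw": 0}
    - {"offset": [0,0,0],"angular": [0,0,0],"claw": 0}
    - {"offset": [0,0,0],"angular": [0,0,0],"claw": 0}
    - {"offset": [0,0,0],"angular": [0,0,0],"claw": 0}

```text
time_s: 25.48
ee_pos: [421.3, -314.1, 1.8]
tool_rot: [[-0.22, 0.976, 0.001], [0.976, 0.22, -0.001], [-0.002, 0.001, -1.0]]
wrist_force: [-1.0, 0.3, 4.9]
gripper_width: 50.7
gripper_force: 50.7
```

>>> send_rows:
  targets:
    - {"offset": [0,0,-0.01],"angular": [0,0,0],"claw": 0}
    - {"offset": [0,0,-0.02],"angular": [0,0,0],"claw": 0}
    - {"offset": [0,0,-0.04],"angular": [0,0,0],"claw": 0}
    - {"offset": [0,0,-0.04],"angular": [0,0,0],"claw": 0}
    - {"offset": [0,0,-0.04],"angular": [0,0,0],"claw": 0}
    - {"offset": [0,0,0],"angular": [0,0,0],"claw": 0}

```text
time_s: 26.22
ee_pos: [422.1, -315.0, 154.4]
tool_rot: [[-0.22, 0.976, 0.005], [0.976, 0.22, -0.005], [-0.007, 0.004, -1.0]]
wrist_force: [-0.4, 0.7, -0.8]
gripper_width: 51.3
gripper_force: 52.0
```

Run:
```python
from cut import *
f=grab('wrist');pickle.dump(f,open('w8.pkl','wb'))
o=manip.get_obs();print(o['gripper_width'],o['ee_pos'])
m,w=cut(f,100,200)
plan([*un(520.4-32,10.3),160],187.9)
```

```text
50.63603252611816 [ 421.22540629 -314.12609861  152.31090425]
red [ 204  218   55  115 2229] [ 410.8 -336.4] [13.4 67.5] 26.7 160.7
red [ 264  223   53  109 2111] [ 442.3 -329.3] [66.4 13.2] 88.3 160.8
tcp [ 421.2 -314.1  152.3] t 26.3 tot [368.4 145.7  -8.6] rows 9 each m [ 0.0409  0.0162 -0.001 ]
psi now 102.7 turn about tool z -85.2 tilt z [ 0.0026 -0.0027 -1.    ] q [-45.1  24.   94.1  -0.   61.7 -57.8]
```

>>> send_rows:
  targets:
    - {"offset": [0.0409,0.0162,-0.001],"angular": [0,0,0],"claw": 0}
    - {"offset": [0.0409,0.0162,-0.001],"angular": [0,0,0],"claw": 0}
    - {"offset": [0.0409,0.0162,-0.001],"angular": [0,0,0],"claw": 0}
    - {"offset": [0.0409,0.0162,-0.001],"angular": [0,0,0],"claw": 0}
    - {"offset": [0.0409,0.0162,-0.001],"angular": [0,0,0],"claw": 0}
    - {"offset": [0.0409,0.0162,-0.001],"angular": [0,0,0],"claw": 0}
    - {"offset": [0.0409,0.0162,-0.001],"angular": [0,0,0],"claw": 0}
    - {"offset": [0.0409,0.0162,-0.001],"angular": [0,0,0],"claw": 0}
    - {"offset": [0.0409,0.0162,-0.001],"angular": [0,0,0],"claw": 0}
    - {"offset": [0,0,0],"angular": [0,0,0],"claw": 0}

```text
time_s: 27.52
ee_pos: [481.3, 79.8, 158.4]
tool_rot: [[-0.224, 0.975, -0.002], [0.975, 0.224, 0.0], [0.001, -0.002, -1.0]]
wrist_force: [0.1, -1.1, -1.2]
gripper_width: 50.6
gripper_force: 52.0
```

>>> send_rows:
  targets:
    - {"offset": [0,0,0],"angular": [0,0,-9.5],"claw": 0}
    - {"offset": [0,0,0],"angular": [0,0,-9.5],"claw": 0}
    - {"offset": [0,0,0],"angular": [0,0,-9.5],"claw": 0}
    - {"offset": [0,0,0],"angular": [0,0,-9.5],"claw": 0}
    - {"offset": [0,0,0],"angular": [0,0,-9.5],"claw": 0}
    - {"offset": [0,0,0],"angular": [0,0,-9.5],"claw": 0}
    - {"offset": [0,0,0],"angular": [0,0,-9.5],"claw": 0}
    - {"offset": [0,0,0],"angular": [0,0,-9.5],"claw": 0}
    - {"offset": [0,0,0],"angular": [0,0,-9.2],"claw": 0}
    - {"offset": [0,0,0],"angular": [0,0,0],"claw": 0}
    - {"offset": [0,0,0],"angular": [0,0,0],"claw": 0}

```text
time_s: 28.9
ee_pos: [481.8, 76.9, 159.0]
tool_rot: [[-0.991, -0.134, -0.001], [-0.134, 0.991, -0.0], [0.001, -0.0, -1.0]]
wrist_force: [0.3, 0.0, -1.3]
gripper_width: 50.7
gripper_force: 52.0
```

Run:
```python
from cut import *
f=grab('wrist');pickle.dump(f,open('w9.pkl','wb'));cv2.imwrite('pics/w9.png',f['frame'])
o=manip.get_obs();print(o['gripper_width'],o['ee_pos'])
m,w=cut(f,100,200)
q=w[m];print('red u',np.percentile(q[:,:2]@U,[.5,99.5]),'n',np.percentile(q[:,:2]@N,[.5,99.5]))
h,s,v=cv2.split(cv2.cvtColor(f['frame'],cv2.COLOR_BGR2HSV))
om=((h>6)&(h<18)&(s>150)&(v>90)&(w[...,2]<14)).astype(np.uint8)
n,l,st,ce=cv2.connectedComponentsWithStats(om)
for i in range(1,n):
    if st[i,4]>60:
        q=w[l==i][:,:2];print(st[i],'u',np.percentile(q@U,[1,99]).round(1),'n',np.percentile(q@N,[1,99]).round(1))
plan([*un(520.4-32,10.3),160],187.9)
```

```text
50.70819968139829 [481.87156467  77.05173813 159.14861131]
red [ 202  216   57  117 2467] [523.8  70.6] [110.9  20.3] 12.8 165.2
red [ 264  217   54  115 2452] [498.3  95.9] [13.8 67.1] 84.0 165.1
red u [473.96246659 535.53058615] n [-14.93788047  35.79063481]
[  20  146   52  117 3838] u [463.3 579.7] n [-230.9 -179.8]
[ 136  151   70   97 3704] u [466.6 554.8] n [-102.4  -44.8]
[ 226  157   67   98 4551] u [472.9 569.2] n [-19.7  38.6]
tcp [481.9  77.1 159.1] t 28.9 tot [-0.5  0.2 -0.9] rows 1 each m [-0.0005  0.0002 -0.0009]
psi now -172.28 turn about tool z -0.18 tilt z [-8.e-04 -2.e-04 -1.e+00] q [  0.1  20.   99.1  -0.   60.8 -97.6]
```

View pics/w9.png

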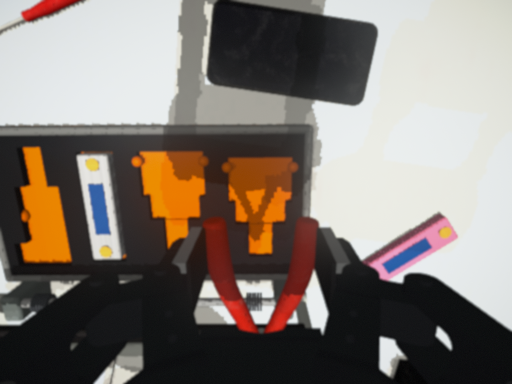

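Gauge is home at (98,205); cutters are held over their cutout (260,200). Fine alignment:

```bash
cat >> cut.py <<'E'
def align(f,z0,z1,us,rows=None):
    w=cloud(f);h,s,v=cv2.split(cv2.cvtColor(f['frame'],cv2.COLOR_BGR2HSV))
    m=((h<8)|(h>172))&(s>110)&(v>70)&(w[...,2]>z0)&(w[...,2]<z1);m[:,:195]=0;m[:,340:]=0
    q=w[m];uu=q[:,:2]@U;nn=q[:,:2]@N
    L=np.array([(a,np.percentile(nn[abs(uu-a)<1.5],1),np.percentile(nn[abs(uu-a)<1.5],99)) for a in us]);c=np.polyfit(L[:,0],L[:,1:].mean(1),1)
    print(L.round(1).tolist(),'yaw err',np.degrees(np.arctan(c[0])).round(2),'n@520',np.polyval(c,520).round(2),'n@488',np.polyval(c,488).round(2),'umin',np.percentile(uu,.3).round(1))
    om=(h>4)&(h<18)&(s>150)&(v>70)&(w[...,2]<12);om[:,:215]=0
    q=w[om][:,:2];uu=q@U;nn=q@N
    for a in(487,495,503,512,550,556,562):
        k=nn[abs(uu-a)<1.5]
        if len(k)>3:print('cutout',a,k.min().round(1),k.max().round(1),((k.min()+k.max())/2).round(2))
    print('cutout u',uu.min(),uu.max())
E
python3 - <<'E'
from cut import *
align(pickle.load(open('w9.pkl','rb')),150,180,range(478,524,5))
E
```

```text
[[478.0, -15.1, 35.9], [483.0, -14.6, 35.8], [488.0, -14.5, 35.8], [493.0, -14.8, 35.6], [498.0, -14.6, 35.3], [503.0, -13.4, 33.7], [508.0, -11.5, 32.2], [513.0, -9.5, 31.0], [518.0, -7.7, 28.9], [523.0, -5.0, 26.5]] yaw err 0.27 n@520 10.6 n@488 10.45 umin 473.9
cutout 487 -20.5 39.3 9.42
cutout 495 -20.6 39.5 9.43
cutout 503 -20.6 39.5 9.42
cutout 512 -20.3 39.4 9.59
cutout 550 -1.4 20.6 9.59
cutout 556 -1.5 20.6 9.57
cutout 562 -1.6 20.6 9.54
cutout u 472.34029347100847 570.7644354460499
```

>>> send_rows:
  targets:
    - {"offset": [-0.0006,-0.0009,0.03],"angular": [0,0,0.25],"claw": 0}
    - {"offset": [0,0,0.03],"angular": [0,0,0],"claw": 0}
    - {"offset": [0,0,0.03],"angular": [0,0,0],"claw": 0}
    - {"offset": [0,0,0.02],"angular": [0,0,0],"claw": 0}
    - {"offset": [0,0,0.015],"angular": [0,0,0],"claw": 0}
    - {"offset": [0,0,0.01],"angular": [0,0,0],"claw": 0}
    - {"offset": [0,0,0],"angular": [0,0,0],"claw": 0}
    - {"offset": [0,0,0],"angular": [0,0,0],"claw": 0}

```text
time_s: 29.95
ee_pos: [483.3, 76.6, 25.1]
tool_rot: [[-0.991, -0.133, 0.001], [-0.133, 0.991, -0.0], [-0.001, -0.0, -1.0]]
wrist_force: [1.0, 0.2, -0.6]
gripper_width: 50.9
gripper_force: 52.0
```

Run:
```python
from cut import *
f=grab('wrist');pickle.dump(f,open('w10.pkl','wb'));print(manip.get_obs()['ee_pos'])
align(f,20,45,range(478,524,5))
```

```text
[483.34936849  76.6248945   25.12342671]
[[478.0, -16.3, 36.4], [483.0, -15.1, 35.1], [488.0, -15.0, 35.2], [493.0, -15.1, 35.1], [498.0, -15.0, 34.9], [503.0, -14.4, 34.3], [508.0, -13.2, 33.0], [513.0, -11.4, 31.1], [518.0, -8.8, 29.3], [523.0, -7.5, 26.9]] yaw err -0.18 n@520 9.91 n@488 10.01 umin 475.5
cutout 487 -8.7 28.6 9.94
cutout 495 -8.0 27.7 9.9
cutout 503 -7.6 26.7 9.55
cutout 512 -6.3 25.7 9.73
cutout 550 6.9 12.8 9.86
cutout u 473.6536595802156 551.8951195160082
```

>>> send_rows:
  targets:
    - {"offset": [0.0017,-0.0002,0.002],"angular": [0,0,0],"claw": 0}
    - {"offset": [0,0,0.003],"angular": [0,0,0],"claw": 0}
    - {"offset": [0,0,0.003],"angular": [0,0,0],"claw": 0}
    - {"offset": [0,0,0],"angular": [0,0,0],"claw": 0}
    - {"offset": [0,0,0],"angular": [0,0,0],"claw": 0}

```text
time_s: 30.62
ee_pos: [481.2, 76.2, 16.6]
tool_rot: [[-0.991, -0.133, 0.0], [-0.133, 0.991, -0.0], [-0.0, -0.0, -1.0]]
wrist_force: [-0.3, -0.4, 4.3]
gripper_width: 50.7
gripper_force: 54.5
```

>>> send_rows:
  targets:
    - {"offset": [0,0,0.002],"angular": [0,0,0],"claw": 0}
    - {"offset": [0,0,0.001],"angular": [0,0,0],"claw": 0}
    - {"offset": [0,0,0],"angular": [0,0,0],"claw": 0}

```text
time_s: 31.0
ee_pos: [481.5, 76.2, 15.9]
tool_rot: [[-0.991, -0.133, 0.002], [-0.133, 0.991, -0.0], [-0.002, -0.0, -1.0]]
wrist_force: [-7.7, -1.0, 30.0]
gripper_width: 50.9
gripper_force: 68.6
```

Run:
```python
from cut import *
f=grab('wrist');pickle.dump(f,open('w11.pkl','wb'));cv2.imwrite('pics/w11.png',f['frame'])
align(f,10,35,range(478,524,5))
```

```text
[[478.0, -15.6, 35.8], [483.0, -15.2, 34.9], [488.0, -15.1, 35.0], [493.0, -15.1, 35.0], [498.0, -15.3, 34.7], [503.0, -13.6, 33.4], [508.0, -13.0, 32.1], [513.0, -10.2, 29.9], [518.0, -8.3, 27.7], [523.0, -5.8, 25.5]] yaw err -0.3 n@520 9.74 n@488 9.91 umin 473.6
cutout 487 -7.4 26.6 9.57
cutout 495 -6.8 26.1 9.64
cutout 503 -5.9 25.2 9.66
cutout 512 -4.1 39.3 17.63
cutout u 473.8430686255032 542.5278262982265
```

View pics/w11.png

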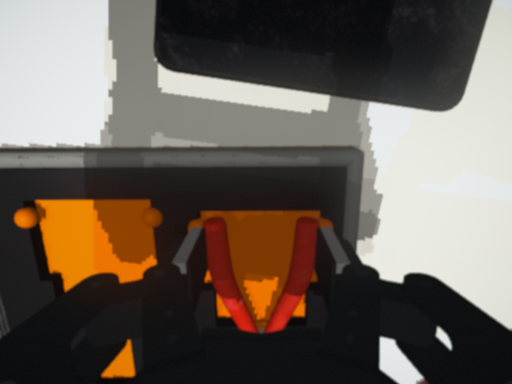

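Tips are on the insert top, cutters centred just inside the cutout. Back off slightly and release.

>>> send_rows:
  targets:
    - {"offset": [0,0,-0.0022],"angular": [0,0,0],"claw": 0}
    - {"offset": [0,0,0],"angular": [0,0,0],"claw": 0}
    - {"offset": [0,0,0],"angular": [0,0,0],"claw": 72}
    - {"offset": [0,0,0],"angular": [0,0,0],"claw": 72}
    - {"offset": [0,0,0],"angular": [0,0,0],"claw": 72}
    - {"offset": [0,0,-0.03],"angular": [0,0,0],"claw": 72}
    - {"offset": [0,0,-0.04],"angular": [0,0,0],"claw": 72}
    - {"offset": [0,0,0],"angular": [0,0,0],"claw": 72}

```text
time_s: 32.05
ee_pos: [483.1, 76.2, 88.0]
tool_rot: [[-0.991, -0.133, 0.006], [-0.133, 0.991, -0.0], [-0.006, -0.001, -1.0]]
wrist_force: [0.3, 0.1, -0.6]
gripper_width: 61.4
gripper_force: 0.0
```

Run:
```python
from cut import *
f=grab('wrist');pickle.dump(f,open('w12.pkl','wb'));cv2.imwrite('pics/w12.png',f['frame']);print(manip.get_obs()['ee_pos'])
align(f,10,35,range(478,524,5))
m,w=cut(f,10,35);q=w[m];uu=q[:,:2]@U
for a in range(478,535,8):print(a,np.median(q[abs(uu-a)<3][:,2]).round(1))
```

```text
[481.90056359  76.21915296  86.53101097]
[[478.0, -16.7, 36.6], [483.0, -16.1, 36.0], [488.0, -15.6, 36.0], [493.0, -15.2, 35.6], [498.0, -14.7, 35.1], [503.0, -13.3, 33.6], [508.0, -11.4, 31.6], [513.0, -10.4, 29.6], [518.0, -7.6, 27.7], [523.0, -5.7, 24.9]] yaw err -0.38 n@520 9.87 n@488 10.09 umin 473.7
cutout 487 -20.8 39.4 9.29
cutout 495 -20.6 39.5 9.47
cutout 503 -20.6 39.4 9.43
cutout 512 -20.7 39.5 9.38
cutout 550 -2.1 188.0 92.95
cutout 556 -2.1 20.6 9.23
cutout 562 -1.7 20.6 9.43
cutout u 473.0196293159006 571.1025826938771
red [ 222  177   39   88 1206] [503.5  63.9] [69.4 13.3] 22.3 20.4
red [ 263  177   38   88 1249] [499.3  95.3] [14.3 69.7] 83.8 20.4
478 22.1
486 21.7
494 21.5
502 21.1
510 20.2
518 19.3
526 18.4
534 17.5
```

View pics/w12.png

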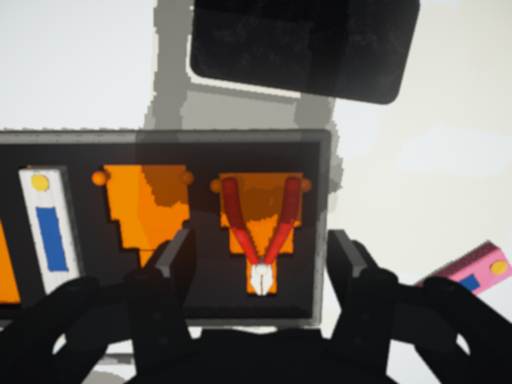

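Gauge is home; cutters lie in the cutout (262,235) with handle ends ~4 mm high, as expected. Press both handles with the fingers set 30 mm apart.

>>> send_rows:
  targets:
    - {"offset": [-0.007,0.0005,0.02],"angular": [0,0,0],"claw": 35}
    - {"offset": [0,0,0.02],"angular": [0,0,0],"claw": 35}
    - {"offset": [0,0,0.01],"angular": [0,0,0],"claw": 35}
    - {"offset": [0,0,0.006],"angular": [0,0,0],"claw": 35}
    - {"offset": [0,0,0.004],"angular": [0,0,0],"claw": 35}
    - {"offset": [0,0,0],"angular": [0,0,0],"claw": 35}
    - {"offset": [0,0,0],"angular": [0,0,0],"claw": 35}

```text
time_s: 32.98
ee_pos: [488.3, 77.6, 26.1]
tool_rot: [[-0.991, -0.133, 0.001], [-0.133, 0.991, -0.0], [-0.001, -0.0, -1.0]]
wrist_force: [-0.6, -0.1, -0.7]
gripper_width: 29.8
gripper_force: 0.0
```

>>> send_rows:
  targets:
    - {"offset": [0,0,0.0015],"angular": [0,0,0],"claw": 35}
    - {"offset": [0,0,0.0015],"angular": [0,0,0],"claw": 35}
    - {"offset": [0,0,0],"angular": [0,0,0],"claw": 35}

```text
time_s: 33.35
ee_pos: [488.2, 77.6, 22.7]
tool_rot: [[-0.991, -0.133, 0.0], [-0.133, 0.991, -0.0], [-0.0, -0.0, -1.0]]
wrist_force: [1.3, 0.0, 1.6]
gripper_width: 29.9
gripper_force: 0.4
```

>>> send_rows:
  targets:
    - {"offset": [0,0,0.0015],"angular": [0,0,0],"claw": 35}
    - {"offset": [0,0,0.001],"angular": [0,0,0],"claw": 35}
    - {"offset": [0,0,0],"angular": [0,0,0],"claw": 35}

```text
time_s: 33.72
ee_pos: [487.9, 77.6, 19.9]
tool_rot: [[-0.991, -0.133, -0.0], [-0.133, 0.991, -0.0], [0.0, 0.0, -1.0]]
wrist_force: [0.0, -0.4, -0.7]
gripper_width: 29.6
gripper_force: 0.0
```

>>> send_rows:
  targets:
    - {"offset": [0,0,0.001],"angular": [0,0,0],"claw": 35}
    - {"offset": [0,0,0],"angular": [0,0,0],"claw": 35}

```text
time_s: 33.98
ee_pos: [487.9, 77.6, 19.2]
tool_rot: [[-0.991, -0.133, -0.0], [-0.133, 0.991, -0.0], [0.0, -0.0, -1.0]]
wrist_force: [-0.9, 0.2, 2.2]
gripper_width: 30.0
gripper_force: 1.4
```

>>> send_rows:
  targets:
    - {"offset": [0,0,0.001],"angular": [0,0,0],"claw": 35}
    - {"offset": [0,0,0],"angular": [0,0,0],"claw": 35}

```text
time_s: 34.22
ee_pos: [487.9, 77.6, 19.0]
tool_rot: [[-0.991, -0.133, 0.0], [-0.133, 0.991, -0.0], [-0.0, -0.0, -1.0]]
wrist_force: [-4.3, -1.5, 11.8]
gripper_width: 29.7
gripper_force: 5.9
```

>>> send_rows:
  targets:
    - {"offset": [0,0,-0.03],"angular": [0,0,0],"claw": 35}
    - {"offset": [0,0,-0.05],"angular": [0,0,0],"claw": 60}
    - {"offset": [0,0,-0.05],"angular": [0,0,0],"claw": 60}
    - {"offset": [0,0,-0.05],"angular": [0,0,0],"claw": 60}
    - {"offset": [0.01,-0.04,-0.03],"angular": [0,0,0],"claw": 60}
    - {"offset": [0.01,-0.04,-0.03],"angular": [0,0,0],"claw": 60}
    - {"offset": [0,0,0],"angular": [0,0,0],"claw": 60}
    - {"offset": [0,0,0],"angular": [0,0,0],"claw": 60}

```text
time_s: 35.22
ee_pos: [478.5, -4.0, 257.5]
tool_rot: [[-0.991, -0.132, -0.001], [-0.132, 0.991, 0.001], [0.001, 0.001, -1.0]]
wrist_force: [-0.3, -0.2, -0.9]
gripper_width: 51.2
gripper_force: 0.0
```

Run:
```python
from cut import *
f=grab('wrist');pickle.dump(f,open('w13.pkl','wb'));cv2.imwrite('pics/w13.png',f['frame']);o=manip.get_obs();print(o['ee_pos'],o['time_s'])
m,w=cut(f,10,35);m&=(w[...,0]>450)&(w[...,1]>0);q=w[m];uu=q[:,:2]@U
print(cv2.minAreaRect(q[:,:2].astype(np.float32)))
for a in range(478,535,8):print(a,np.median(q[abs(uu-a)<3][:,2]).round(1))
ins=w[(abs(w[...,:2]@U-520)<60)&(abs(w[...,:2]@N+30)<8)];print('insert z',np.nanmedian(ins[:,2]))
g=w[(abs(w[...,:2]@N+141)<9)];gu=g[:,:2]@U
for a in(475,495,520,545,565):print('gauge',a,np.nanmedian(g[abs(gu-a)<3][:,2]).round(1))
# gate standing: high points
t=w[(w[...,2]>150)&(w[...,2]<230)];print('gate',len(t),np.nanpercentile(t[:,:2]@U,[5,50,95]) if len(t) else 0)
```

```text
[478.40610209  -3.61462775 257.14759615] 35.275
red [303 156  45  53 812] [500.7  79.7] [67.  54.6] 7.8 16.6
((498.77569580078125, 65.13986206054688), (72.16300964355469, 74.76850128173828), 82.96327209472656)
478 16.3
486 16.6
494 17.0
502 16.9
510 16.8
518 16.7
526 16.3
534 15.9
insert z 309.85198850631326
gauge 475 19.7
gauge 495 19.2
gauge 520 19.1
gauge 545 18.9
gauge 565 19.0
gate 2230 [591.92088627 596.61724983 606.91692296]
```

View pics/w13.png

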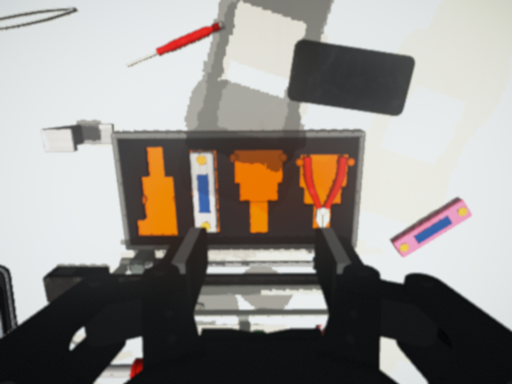

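Both tools read flat at home heights (cutters (322,190), gauge (203,190)); the gate is standing. Now turn the hand and go to the grip.

>>> send_rows:
  targets:
    - {"offset": [0,0,-0.01],"angular": [0,0,9.9],"claw": 42}
    - {"offset": [0,0,-0.01],"angular": [0,0,9.9],"claw": 42}
    - {"offset": [0,0,0],"angular": [0,0,9.9],"claw": 42}
    - {"offset": [0,0,0],"angular": [0,0,9.9],"claw": 42}
    - {"offset": [0,0,0],"angular": [0,0,9.9],"claw": 42}
    - {"offset": [0,0,0],"angular": [0,0,9.9],"claw": 42}
    - {"offset": [0,0,0],"angular": [0,0,9.9],"claw": 42}
    - {"offset": [0,0,0],"angular": [0,0,9.9],"claw": 42}
    - {"offset": [0,0,0],"angular": [0,0,10.2],"claw": 42}
    - {"offset": [0,0,0],"angular": [0,0,0],"claw": 42}
    - {"offset": [0,0,0],"angular": [0,0,0],"claw": 42}

```text
time_s: 36.65
ee_pos: [478.7, -3.7, 277.6]
tool_rot: [[-0.148, 0.989, -0.001], [0.989, 0.148, 0.0], [0.0, -0.001, -1.0]]
wrist_force: [-0.1, -0.0, 0.2]
gripper_width: 36.0
gripper_force: 0.0
```

Run:
```python
from cut import *
f=grab('wrist');w=cloud(f);h,s,v=cv2.split(cv2.cvtColor(f['frame'],cv2.COLOR_BGR2HSV))
m=((h<6)|(h>174))&(s>150)&(v>60)&(w[...,2]>150)&(w[...,2]<240);p=w[m]
if len(p):print(len(p),'red n',np.percentile(p[:,:2]@N,[1,50,99]).round(1),'u',np.percentile(p[:,:2]@U,[1,50,99]).round(1),np.percentile(p[:,2],[2,50,98]).round(1))
plan([*un(608,-138),270],97.9)
```

```text
792 red n [-140.2 -122.7 -108.7] u [599.5 604.7 613.3] [198.8 205.5 208.1]
tcp [478.8  -3.9 277.7] t 36.7 tot [-69.6 133.7   7.6] rows 4 each m [-0.0174  0.0334  0.0019]
psi now 98.44 turn about tool z 0.54 tilt z [-8.e-04  1.e-04 -1.e+00] q [ -9.6  12.7  89.4  -0.   77.9 -18.1]
```

>>> send_rows:
  targets:
    - {"offset": [-0.0174,0.0334,0.0019],"angular": [0,0,0.5],"claw": 42}
    - {"offset": [-0.0174,0.0334,0.0019],"angular": [0,0,0],"claw": 42}
    - {"offset": [-0.0174,0.0334,0.0019],"angular": [0,0,0],"claw": 42}
    - {"offset": [-0.0174,0.0334,0.0019],"angular": [0,0,0],"claw": 42}
    - {"offset": [0,0,0],"angular": [0,0,0],"claw": 42}
    - {"offset": [0,0,0],"angular": [0,0,0],"claw": 42}

```text
time_s: 37.45
ee_pos: [620.2, -54.6, 270.2]
tool_rot: [[-0.136, 0.991, -0.001], [0.991, 0.136, 0.0], [0.0, -0.001, -1.0]]
wrist_force: [-0.6, 0.6, -0.2]
gripper_width: 35.7
gripper_force: 0.0
```

Run:
```python
from cut import *
f=grab('wrist');w=cloud(f);h,s,v=cv2.split(cv2.cvtColor(f['frame'],cv2.COLOR_BGR2HSV))
m=((h<6)|(h>174))&(s>150)&(v>60)&(w[...,2]>150)&(w[...,2]<240);p=w[m]
if len(p):print(len(p),'red n',np.percentile(p[:,:2]@N,[1,50,99]).round(1),'u',np.percentile(p[:,:2]@U,[1,50,99]).round(1),np.percentile(p[:,2],[2,50,98]).round(1))
plan([*un(607.5,-136.5),182],97.9)
```

```text
884 red n [-162.9 -135.4 -111.7] u [602.3 606.5 611.8] [203.5 206.  207.6]
tcp [620.  -54.5 270.7] t 37.5 tot [ 2.7  0.9 88.7] rows 2 each m [0.0013 0.0004 0.0443]
psi now 97.8 turn about tool z -0.1 tilt z [-5.e-04  2.e-04 -1.e+00] q [-12.1  28.9  66.5   0.   84.6 -19.9]
```

>>> send_rows:
  newtons: 60
  targets:
    - {"offset": [0.0025,0.0005,0.03],"angular": [0,0,0],"claw": 42}
    - {"offset": [0,0,0.03],"angular": [0,0,0],"claw": 42}
    - {"offset": [0,0,0.0285],"angular": [0,0,0],"claw": 42}
    - {"offset": [0,0,0],"angular": [0,0,0],"claw": 42}
    - {"offset": [0,0,0],"angular": [0,0,0],"claw": 0}
    - {"offset": [0,0,0],"angular": [0,0,0],"claw": 0}
    - {"offset": [0,0,0],"angular": [0,0,0],"claw": 0}
    - {"offset": [0,0,0],"angular": [0,0,0],"claw": 0}

```text
time_s: 38.5
ee_pos: [621.5, -52.4, 184.1]
tool_rot: [[-0.135, 0.991, 0.003], [0.991, 0.135, -0.0], [-0.001, 0.003, -1.0]]
wrist_force: [-2.1, 1.3, 6.2]
gripper_width: 14.0
gripper_force: 58.7
```

>>> send_rows:
  targets:
    - {"offset": [0,-0.008,0.0002],"angular": [0,0,0],"claw": 0}
    - {"offset": [0,-0.008,0.0004],"angular": [0,0,0],"claw": 0}
    - {"offset": [0,-0.016,0.002],"angular": [0,0,0],"claw": 0}
    - {"offset": [0,-0.0156,0.0038],"angular": [0,0,0],"claw": 0}
    - {"offset": [0,-0.0225,0.0084],"angular": [0,0,0],"claw": 0}
    - {"offset": [0,-0.021,0.0118],"angular": [0,0,0],"claw": 0}
    - {"offset": [0,0,0],"angular": [0,0,0],"claw": 0}

```text
time_s: 39.38
ee_pos: [529.9, -65.2, 156.7]
tool_rot: [[-0.134, 0.991, 0.0], [0.991, 0.134, -0.001], [-0.001, 0.0, -1.0]]
wrist_force: [-4.1, 0.1, 11.3]
gripper_width: 14.0
gripper_force: 60.2
```

Run:
```python
from cut import *
o=manip.get_obs();p=o['ee_pos'];print('u,n',p[:2]@U,p[:2]@N,'z grasp',p[2]+19,'model .9: u',605.5-88.5,'z',174,o['wrist_force'],o['gripper_width'])
```

```text
u,n 515.8668495799092 -137.4461541982235 z grasp 175.66094915048038 model .9: u 517.0 z 174 [-4.08933543  0.14960854 11.28519477] 14.035703920596305
```

>>> send_rows:
  targets:
    - {"offset": [0,-0.0175,0.015],"angular": [0,0,0],"claw": 0}
    - {"offset": [0,-0.0166,0.0174],"angular": [0,0,0],"claw": 0}
    - {"offset": [0,-0.0139,0.0197],"angular": [0,0,0],"claw": 0}
    - {"offset": [0,-0.0107,0.0215],"angular": [0,0,0],"claw": 0}
    - {"offset": [0,-0.0074,0.023],"angular": [0,0,0],"claw": 0}
    - {"offset": [0,0,0],"angular": [0,0,0],"claw": 0}
    - {"offset": [0,0,0],"angular": [0,0,0],"claw": 0}

```text
time_s: 40.25
ee_pos: [463.6, -74.4, 58.8]
tool_rot: [[-0.135, 0.991, -0.005], [0.991, 0.135, -0.001], [-0.0, -0.005, -1.0]]
wrist_force: [-10.0, -7.3, 5.6]
gripper_width: 14.0
gripper_force: 60.1
```

Run:
```python
from cut import *
o=manip.get_obs();p=o['ee_pos'];print('u,n',p[:2]@U,p[:2]@N,'z grasp',p[2]+19,'model .15: u',605.5-156.1,'z',77.7,o['wrist_force'],o['gripper_width'])
```

```text
u,n 448.95698364786705 -137.43132130933046 z grasp 77.83894832427038 model .15: u 449.4 z 77.7 [-9.99460202 -7.27523582  5.59686276] 14.03725382645294
```

>>> send_rows:
  targets:
    - {"offset": [0,-0.0025,0.008],"angular": [0,0,0],"claw": 0}
    - {"offset": [0,-0.0015,0.008],"angular": [0,0,0],"claw": 0}
    - {"offset": [0,-0.001,0.0077],"angular": [0,0,0],"claw": 0}
    - {"offset": [0,0,0.001],"angular": [0,0,0],"claw": 0}
    - {"offset": [0,0,0],"angular": [0,0,0],"claw": 0}
    - {"offset": [0,0,0],"angular": [0,0,0],"claw": 0}

```text
time_s: 41.0
ee_pos: [460.0, -74.9, 34.5]
tool_rot: [[-0.135, 0.991, -0.001], [0.991, 0.135, -0.001], [-0.001, -0.002, -1.0]]
wrist_force: [-6.2, -3.4, 3.6]
gripper_width: 14.1
gripper_force: 59.9
```

>>> send_rows:
  targets:
    - {"offset": [-0.005,0,0.0005],"angular": [0,0,0],"claw": 0}
    - {"offset": [-0.006,0,0],"angular": [0,0,0],"claw": 0}
    - {"offset": [-0.006,0,0],"angular": [0,0,0],"claw": 0}
    - {"offset": [-0.005,0,0],"angular": [0,0,0],"claw": 0}
    - {"offset": [-0.003,0,0],"angular": [0,0,0],"claw": 0}
    - {"offset": [-0.001,0,0],"angular": [0,0,0],"claw": 0}
    - {"offset": [0,0,0],"angular": [0,0,0],"claw": 0}

```text
time_s: 41.88
ee_pos: [463.4, -99.9, 34.1]
tool_rot: [[-0.135, 0.991, -0.001], [0.991, 0.135, 0.001], [0.001, -0.001, -1.0]]
wrist_force: [-5.7, 2.1, 6.2]
gripper_width: 14.0
gripper_force: 60.2
```

Run:
```python
from cut import *
o=manip.get_obs();p=o['ee_pos'];print('u,n',p[:2]@U,p[:2]@N,p[2],o['wrist_force']@np.r_[N,0],o['wrist_force'])
```

```text
u,n 445.32432989866084 -162.60391692515518 34.09622121388552 2.8433619716795 [-5.65076178  2.08649757  6.18310274]
```

>>> send_rows:
  targets:
    - {"offset": [-0.0015,0,0],"angular": [0,0,0],"claw": 0}
    - {"offset": [-0.0015,0,0],"angular": [0,0,0],"claw": 0}
    - {"offset": [0,0,0],"angular": [0,0,0],"claw": 0}

```text
time_s: 42.25
ee_pos: [463.4, -100.1, 33.9]
tool_rot: [[-0.134, 0.991, -0.003], [0.991, 0.134, 0.005], [0.005, -0.002, -1.0]]
wrist_force: [-2.6, 17.5, 9.2]
gripper_width: 14.1
gripper_force: 60.3
```

Run:
```python
from cut import *
o=manip.get_obs();p=o['ee_pos'];print('u,n',p[:2]@U,p[:2]@N,p[2],o['wrist_force']@np.r_[N,0],o['wrist_force'])
```

```text
u,n 445.21582305249626 -162.87290562346513 33.90083927872491 17.707331957418777 [-2.5655509  17.52099462  9.16263002]
```

Bolt at its stop (17 N). Release and rise.

>>> send_rows:
  targets:
    - {"offset": [0,0,0],"angular": [0,0,0],"claw": 42}
    - {"offset": [0,0,0],"angular": [0,0,0],"claw": 42}
    - {"offset": [0,0,0],"angular": [0,0,0],"claw": 42}
    - {"offset": [0.002,0,-0.02],"angular": [0,0,0],"claw": 42}
    - {"offset": [0,0,-0.03],"angular": [0,0,0],"claw": 42}
    - {"offset": [0,0,-0.05],"angular": [0,0,0],"claw": 42}
    - {"offset": [0.05,0,-0.02],"angular": [0,0,0],"claw": 42}
    - {"offset": [0.04,0,-0.02],"angular": [0,0,0],"claw": 42}
    - {"offset": [0,0,0],"angular": [0,0,0],"claw": 42}
    - {"offset": [0,0,0],"angular": [0,0,0],"claw": 42}

```text
time_s: 43.5
ee_pos: [451.8, -12.2, 173.5]
tool_rot: [[-0.135, 0.991, 0.0], [0.991, 0.135, -0.0], [-0.0, 0.0, -1.0]]
wrist_force: [0.2, 0.1, 0.2]
gripper_width: 35.9
gripper_force: 0.0
```

Run:
```python
from cut import *
f=grab('wrist');w=cloud(f);h,s,v=cv2.split(cv2.cvtColor(f['frame'],cv2.COLOR_BGR2HSV))
m=((h<6)|(h>174))&(s>150)&(v>60)&(w[...,2]>40)&(w[...,2]<240)&(abs(w[...,:2]@U-446)<15);p=w[m]
print(len(p),'red n',np.percentile(p[:,:2]@N,[1,50,99]).round(1),'u',np.percentile(p[:,:2]@U,[1,50,99]).round(1),'z',np.percentile(p[:,2],[2,50,98]).round(1))
for u in(493,545):
  q=w[(abs(w[...,:2]@U-u)<4)&(w[...,2]>30)&(w[...,2]<70)];print('bar',u,len(q),np.median(q[:,2]))
g=w[(abs(w[...,:2]@N+141)<9)&(w[...,2]<30)];gu=g[:,:2]@U
for a in(475,520,570):print('gauge',a,np.nanmedian(g[abs(gu-a)<3][:,2]).round(1))
o=manip.get_obs();print(o['time_s'],o['wrist_force'])
```

```text
913 red n [-191.6 -163.9 -134.5] u [439.4 446.8 453.4] z [56.9 62.4 64.8]
bar 493 2070 45.50100486759462
bar 545 2367 44.348452805300894
gauge 475 19.4
gauge 520 19.3
gauge 570 18.7
43.55 [-0.58709241 -0.56166379 -0.28604274]
```

```bash
python3 -c "
from plant import manip
print(manip.finish_job())"
```

```text
the job is handed in; nothing more can be done
None
```

I pressed the side cutters and feeler gauge flat into their cutouts, pulled the gate down and shot the bolt fully home so it stays shut, then handed the job in at about 44 s; no flat pliers or caliper were on the bench, and I left the phone and dark box alone.

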